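# Pack the laptop's parts tray and leave the scrap

### The job

Pack the parts tray for rebuilding this laptop: lay the green-stickered fan, face up, on the middle of the round white pad, the green-stickered drive, sticker up, on the middle of the long orange pad and lengthwise along it, and stand the blue screw cup on the middle of the square blue pad with the yellow screw cup stacked on top of it, fully home, its lugs in the blue cup's notches. Leave the red-marked scrap (fan, drive and cup) lying where it is.

Things in the scene. Friction and masses are not known exactly. Their poses are not given: they have to be found in the camera images.
- good_fan: The good fan: black laptop blower fan lying face up, 64 x 54 mm (x, y), 14 mm tall: round at its -x end, square outlet with parallel sides at its +x end, steel blades and a round green sticker (25 mm) on top, 5 mm from centre towards -x. Origin: centre of its underside; z up. Grip across y (54 mm) at the origin.
- scrap_fan: The scrap fan, same make: black laptop blower fan lying face up, 64 x 54 mm (x, y), 14 mm tall: round at its -x end, square outlet with parallel sides at its +x end, steel blades and a round red sticker (25 mm) on top, 5 mm from centre towards -x. Origin: centre of its underside; z up. Grip across y (54 mm) at the origin.
- good_drive: The good drive: laptop solid-state drive, a bar 80 x 24 mm (x, y), 12 mm tall, dark blue with aluminium ribs along x, brass contacts at the +x end and an oblong green sticker (26 x 20 mm) on top, 10 mm from centre towards -x. Origin: centre of its underside; x along its length, z up. Grip across y.
- scrap_drive: The scrap drive, same make: laptop solid-state drive, a bar 80 x 24 mm (x, y), 12 mm tall, dark blue with aluminium ribs along x, brass contacts at the +x end and an oblong red sticker (26 x 20 mm) on top, 10 mm from centre towards -x. Origin: centre of its underside; x along its length, z up. Grip across y.
- blue_cup: Blue open square screw cup, 48 x 48 mm, 33 mm tall, walls 4.5 mm, a few screws held fast inside. The rims of its +x and -x walls have notches in the middle, 16 mm wide, 6 mm deep; its +y and -y walls are plain (grip there, 48 mm; they span 5 to 33 mm above the origin). Origin: centre of its foot's underside; z up. All three cups are alike but for colour.
- yellow_cup: Yellow screw cup, made like the blue one. Each cup's foot is a 33 mm square, 5 mm deep, with two 10 mm wide lugs reaching out along +x and -x. On another cup with x axes parallel (either way round) foot and lugs drop 5 mm into its mouth and notches, with 3 mm play each side; the origin is then 28 mm above the lower cup's. Origin: centre of its foot's underside; z up.
- scrap_cup: Red screw cup with scrap screws, otherwise made like the blue one. Origin: centre of its foot's underside; z up.
- round_pad: Round white plastic pad, 72 mm across, 4 mm thick, in a cell of the fixed black parts tray. The tray has three cells in a row along x, 114 mm apart, 110 (x) by 120 (y) mm inside, walls 18 mm tall, floor 3 mm thick; a pad is fixed in the middle of each, in varying order, axes as the tray's. Origin: centre of its underside; z up.
- long_pad: Long orange plastic pad, 40 mm (x) by 90 mm (y), 4 mm thick, fixed in a cell of the tray; its length lies along its own y axis. Origin: centre of its underside; z up.
- square_pad: Square blue plastic pad, 62 x 62 mm, 4 mm thick, fixed in a cell of the tray. Origin: centre of its underside; z up.

How it is judged:
By the outcome, as a careful person would: the job done as asked, in the order asked, and still so for the second after the job is handed in, with the robot touching nothing.
It also fails if it takes over 115 s, if anything falls off the work surface, if the arm or the gripper's body presses on something with over 40 N, if the wrist force passes 120 N, or if a joint passes its speed limit or range.

### The arm

A 7-joint arm with a two-finger parallel gripper is mounted at the origin on the work surface. World frame = base frame: x ahead of the robot, y to its left, z up, the work surface at z = 0. Lengths are in mm, angles in rad, forces in N, time in s.
With the tool pointing down it reaches from about 400 to 875 mm from the base axis. Payload 4.4 kg.
Tool frame: the origin (TCP) lies on the centre line of the jaws, within the pads' length; the fingertips stand 8 mm ahead of it and the grasp point (between the pads) lies 11 mm behind it; x points along the fingers, z is the direction in which the jaws open and shut, and the axes are right-handed (so a half turn about x gives the same grasp; the last joint's range is limited). The gripper opens to 85 mm and grips with 20 to 120 N. Pads are 22 mm wide; open, the fingers measure 114 mm over their backs; the gripper's body (76 mm by 85 mm) begins 54 mm behind the grasp point. The pads swing forward as they close: fully open they stand 13 mm farther back than shut.
Start: joints at [-1.359, 0.628, 0.038, 1.517, -0.027, 0.996, -0.02], TCP at [178.232, 625.101, 239.313] pointing down, gripper open.
Joint ranges: [-3.06, 3.06], [-0.37, 2.12], [-1.25, 1.32], [0.18, 2.47], [-1.1, 4.24], [0.23, 1.98], [-2.94, 2.94]. Speed limits (rad/s): [2.57, 2.57, 3.14, 3.14, 3.14, 3.14, 3.14].

### API

Orientations are given as [roll, pitch, yaw] about the fixed x, y, z axes, in that order (R = Rz(yaw) Ry(pitch) Rx(roll)).
In Python, from cell import ctrl, get_image, camera_params gives the robot as it stands. The module is installed in compiled form; this text tells all that it offers.
- The arm moves only by the shell command python3 -m handwheel 'ROWS'. ROWS is text: rows parted by semicolons, each of 7 numbers parted by spaces: the opening, from -1 (shut) to 1 (fully open), then the shift along the tool's x, y, z in mm, then the turn, a rotation vector about the tool's x, y, z in rad. In form: grip x y z wx wy wz; .... A call has 1 to 10 rows; each row shifts and turns the pose as measured when the row begins, along the tool's axes as they then stand; what a row does not reach is not made up. A row lasts 1/10 s, in which the tool goes at most 50 mm and 8.59 degrees, less where a joint would pass 70% of its speed; a pose out of reach is approached as far as the arm can. A call with a gripper value outside its range is refused whole. The fingers move at their own pace and stop on an object; the grip force is fixed at half the most. Time passes only in rows, so rows that do not move let the fingers close. It gives the time, the measured TCP pose, the force and the opening at its end, in the units of the state.
- ctrl.read_state(): the state, without advancing time (a new reading comes with each control period).
- get_image(name): name is "scene" or "top" or "wrist"; returns the picture (400x640x3 uint8, blue, green, red); there is no depth.
- camera_params(name): a dict with "fx", "fy", "cx", "cy" (pixels), "eye" and "orientation" of the camera in the world. Camera axes: x right, y up, looking along -z (the intrinsics and any distortion apply to the point x, -y, -z); pixel columns grow to the right and rows downward; lengths in mm; the calibration is good to about 2 mm. A picture is of the moment at which its call begins: read the wrist's pose just before it. camera_params takes no time and is no camera call; for the wrist camera it gives the pose at the moment of the call.
- ctrl.finish_job(): hands the job in, once; it reports no verdict.
The state is a dict: "clock": time; "qpos": joint angles; "qd": joint speeds; "tau": joint torques, N m; "eef_pos": TCP position; "tool_rot": TCP orientation; "force": force on the tool from outside, world axes, zero at the start; "torque": the same for the moment, N m; "width": finger opening in mm.
Only numpy, scipy, OpenCV 4.12 (cv2) and the standard library are available. Lean on these libraries where they do the work, as an engineer would, in place of code of your own. Each camera call takes 0.05 s, during which the arm holds its last target.

## Working session

There is one attempt and no reset: what is moved stays moved. The work goes in short steps, Python scripts to look and compute and a shell command to move; the robot and the scene stay as the last step left them, time stands still between calls to the robot, and variables do not carry over. Pictures are saved under pics/ and viewed, and the job is handed in when it is done.

```bash
ls; mkdir -p pics; python3 - <<'E'
from cell import ctrl,get_image,camera_params
import cv2
s=ctrl.read_state();print({k:s[k] for k in('clock','eef_pos','tool_rot','force','width')})
for n in('scene','top','wrist'):
    p=camera_params(n);print(n,p)
    cv2.imwrite(f'pics/{n}0.png',get_image(n))
E
```

```text
pics
{'clock': 0.0, 'eef_pos': array([178.05214579, 624.5006806 , 238.38227199]), 'tool_rot': array([-3.12049196,  1.56889472, -1.82748423]), 'force': array([-0.35776224,  0.25517628,  0.75227555]), 'width': 85.36997180625664}
scene {'fx': 446.378029484611, 'fy': 446.378029484611, 'cx': 314.15979461890805, 'cy': 206.56486967562, 'eye': array([1055.66948646,   60.58997383,  705.55722248]), 'orientation': array([ 0.66034368, -0.00615146,  1.68056817])}
top {'fx': 368.7363167505388, 'fy': 368.7363167505388, 'cx': 315.54094833625993, 'cy': 196.71164411569424, 'eye': array([474.85139524,  32.40120962, 818.89641792]), 'orientation': array([ 0.10364634, -0.0088439 , -1.58299454])}
wrist {'fx': 313.2490520281129, 'fy': 313.2490520281129, 'cx': 316.73776296045025, 'cy': 196.45075307720668, 'eye': array([103.2188769 , 645.67775366, 373.03650073]), 'orientation': array([-0.30935   ,  0.0020305 ,  1.29326679])}
```

View pics/scene0.png

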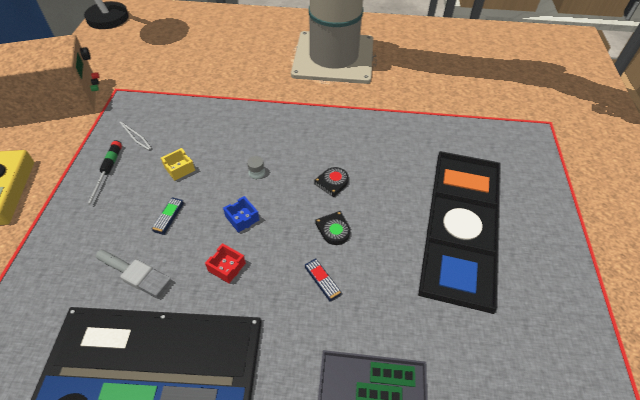

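View pics/top0.png

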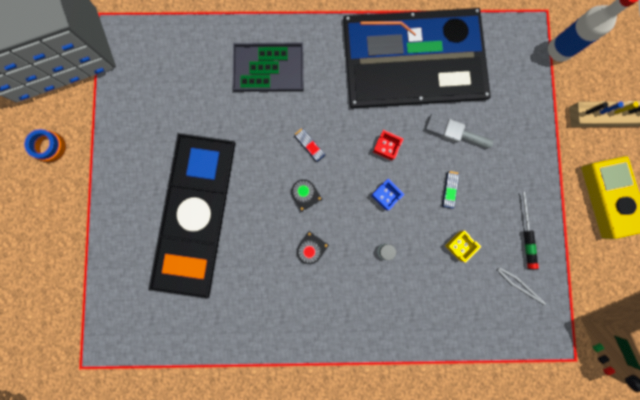

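View pics/wrist0.png

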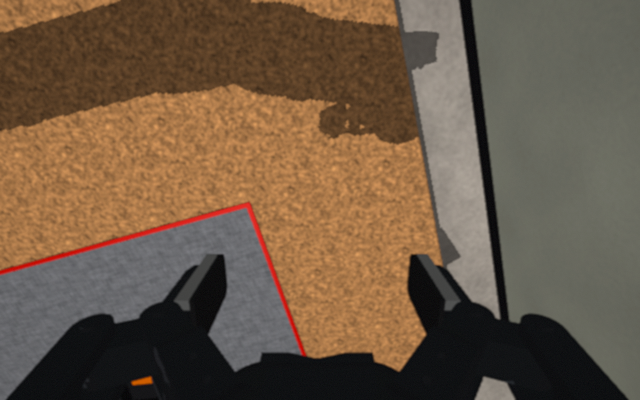

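```bash
cat > h.py <<'E'
import numpy as np, cv2
from cell import ctrl,get_image,camera_params
from scipy.spatial.transform import Rotation as Ro
def Rm(r): return Ro.from_euler('xyz',r).as_matrix()
def cast(p,uv,z):
    uv=np.atleast_2d(np.asarray(uv,float)); d=np.c_[(uv[:,0]-p['cx'])/p['fx'],-(uv[:,1]-p['cy'])/p['fy'],-np.ones(len(uv))]
    w=d@Rm(p['orientation']).T; t=(z-p['eye'][2])/w[:,2]
    return p['eye']+w*t[:,None]
def proj(p,P):
    c=(np.atleast_2d(P)-p['eye'])@Rm(p['orientation']); return np.c_[p['cx']+p['fx']*c[:,0]/-c[:,2],p['cy']-p['fy']*c[:,1]/-c[:,2]]
HSV=dict(green=((45,120,100),(75,255,255)),red=((0,170,120),(5,255,255)),blue=((105,150,60),(125,255,255)),yellow=((25,150,120),(33,255,255)),orange=((8,200,200),(17,255,255)),white=((0,0,200),(180,40,255)))
def blobs(img,c,mn=40):
    m=cv2.inRange(cv2.cvtColor(img,cv2.COLOR_BGR2HSV),*map(np.array,HSV[c]))
    m=cv2.morphologyEx(m,cv2.MORPH_CLOSE,np.ones((3,3),np.uint8))
    cs,_=cv2.findContours(m,cv2.RETR_EXTERNAL,cv2.CHAIN_APPROX_NONE)
    o=[]
    for k in cs:
        a=cv2.contourArea(k)
        if a>=mn:
            M=cv2.moments(k);o.append((a,(M['m10']/M['m00'],M['m01']/M['m00']),k))
    return sorted(o,key=lambda t:-t[0])
def st():
    s=ctrl.read_state(); R=Rm(s['tool_rot']); return s,s['eef_pos'],R
E
python3 - <<'E'
from h import *
for n in('top','scene'):
    im=cv2.imread(f'pics/{n}0.png');p=camera_params(n)
    for c in HSV:
        for a,uv,k in blobs(im,c):
            print(n,c,a,np.round(uv,1),[np.round(cast(p,uv,z)[0][:2],1) for z in (7,14,25)])
s,e,R=st();print(R)
p=camera_params('wrist');print('cam rel tool',R.T@(p['eye']-e),R.T@Rm(p['orientation']))
E
```

```text
top green 247.5 [424.1  46.5] [array([ 906.5, -231.7]), array([ 902.8, -229.4]), array([ 897. , -225.8])]
top green 96.5 [450.1 193.7] [array([ 562.7, -275.1]), array([ 561.9, -272.4]), array([ 560.7, -268.3])]
top green 89.0 [303.  190.6] [array([573.2,  51.9]), array([572.4,  51.7]), array([571.1,  51.4])]
top green 52.5 [532.2 248.7] [array([ 439.3, -449.6]), array([ 439.6, -445.5]), array([ 440.1, -438.9])]
top red 1177.5 [349.6 283.9] [array([368.9, -47.1]), array([369.8, -46.4]), array([371.2, -45.3])]
top red 441.5 [387.5 144.7] [array([ 675. , -139.2]), array([ 673.3, -137.7]), array([ 670.6, -135.4])]
top red 185.0 [289.6  12.1] [array([993.1,  79.5]), array([988.7,  79.1]), array([981.7,  78.5])]
top red 73.5 [525.   16.8] [array([ 977.8, -472. ]), array([ 973.5, -467.6]), array([ 966.7, -460.8])]
top red 66.0 [308.8 251.6] [array([439.1,  40.4]), array([439.4,  40.4]), array([439.9,  40.2])]
top red 45.5 [312.3 147.8] [array([669.7,  30.2]), array([668. ,  30.2]), array([665.4,  30.2])]
top blue 1781.0 [451.4  31.8] [array([ 941.9, -297.1]), array([ 937.9, -294.2]), array(
[... 2814 characters left out ...]
y([537. , 288.6])]
scene white 743.5 [105.6 337.3] [array([ 819.1, -299. ]), array([ 821.4, -295.4]), array([ 825.2, -289.7])]
scene white 319.5 [585.8  20.1] [array([-268.9,  726.2]), array([-255.7,  719.5]), array([-234.8,  709. ])]
scene white 95.5 [329.7 286.5] [array([687.9,  51.5]), array([691.6,  51.6]), array([697.3,  51.8])]
[[-4.13147469e-04 -9.61659816e-01  2.74244833e-01]
 [-1.38782802e-03  2.74245144e-01  9.61658814e-01]
 [-9.99998952e-01  1.67022426e-05 -1.44792212e-03]]
cam rel tool [-134.56924215   77.75990317   -0.44788154] [[ 3.25284988e-04  3.04449395e-01 -9.52528456e-01]
 [ 2.70977010e-04  9.52528445e-01  3.04449483e-01]
 [ 9.99999910e-01 -3.57146160e-04  2.27344417e-04]]
```

```bash
cat >> h.py <<'E'
def go(x,y,z,yaw=None):
    """tool-frame shift to world point; jaw(z axis) yaw in deg mod 180 -> turn rotvec in tool frame, tool x straight down"""
    s,e,R=st(); d=R.T@(np.array([x,y,z])-e)
    cur=np.degrees(np.arctan2(R[1,2],R[0,2]))
    if yaw is None: yaw=cur
    dy=(yaw-cur+90)%180-90; a=np.radians(cur+dy)
    X=np.array([0,0,-1.]);Z=np.array([np.cos(a),np.sin(a),0]);Y=np.cross(Z,X)
    rv=Ro.from_matrix(R.T@np.c_[X,Y,Z]).as_rotvec()
    print('t',round(s['clock'],2),'pos',np.round(e,1),'jaw',round(cur,1),'w',round(s['width'],1),'F',np.round(s['force'],1),'J7',round(s['qpos'][6],2))
    print('SHIFT',np.round(d,1),'len',round(np.linalg.norm(d),1),'TURN',np.round(rv,3))
E
python3 -c "
from h import *
go(572,52,140,113)"
```

```text
t 0.15 pos [178.1 624.6 238.6] jaw 74.1 w 85.2 F [ 0.2 -0.3 -0.1] J7 -0.02
SHIFT [  99.2 -535.9 -442.5] len 702.0 TURN [-0.679 -0.001 -0.001]
```

```bash
python3 -m handwheel '1 0 -30 -25 -0.1 0 0;1 0 -34 -28 -0.1 0 0;1 0 -34 -28 0 0 0;1 0 -34 -28 0 0 0;1 0 -34 -28 0 0 0;1 0 -34 -28 0 0 0;1 0 -34 -28 0 0 0;1 0 -34 -28 0 0 0;1 0 -34 -28 0 0 0;1 0 -34 -28 0 0 0'; python3 -c "
from h import *
go(572,52,140,113)"
```

```text
clock: 1.15
eef_pos: [488.1, 313.1, 233.9]
tool_rot: [1.706, 1.564, -3.058]
force: [-0.6, 0.0, 0.4]
width: 85.1
t 1.15 pos [488.1 313.1 233.9] jaw 87.0 w 85.1 F [-0.6  0.   0.4] J7 0.89
SHIFT [  93.5  -98.  -256.3] len 289.9 TURN [-0.453  0.001 -0.007]
```

```bash
python3 -m handwheel '1 12 -13 -34 0 0 0;1 12 -13 -34 0 0 0;1 12 -13 -34 0 0 0;1 12 -13 -34 0 0 0;1 12 -13 -34 0 0 0;1 12 -13 -34 0 0 0;1 12 -12 -34 0 0 0;1 0 0 0 -0.15 0 0;1 0 0 0 -0.15 0 0;1 0 0 0 -0.15 0 0'; python3 - <<'E'
from h import *
go(572,52,140,113)
p=camera_params('wrist');im=get_image('wrist');cv2.imwrite('pics/w1.png',im)
for a,uv,k in blobs(im,'green'): print(a,uv,cast(p,uv,14))
E
```

```text
clock: 2.15
eef_pos: [571.7, 49.8, 143.7]
tool_rot: [1.875, 1.563, -2.443]
force: [0.0, -0.3, -0.5]
width: 85.8
t 2.15 pos [571.7  49.8 143.7] jaw 112.6 w 85.8 F [ 0.  -0.3 -0.5] J7 1.69
SHIFT [ 3.7 -1.1  1.9] len 4.3 TURN [-0.007 -0.002 -0.007]
572.0 (319.1794871794872, 193.30594405594405) [[573.40183907  52.00322062  14.        ]]
```

View pics/w1.png

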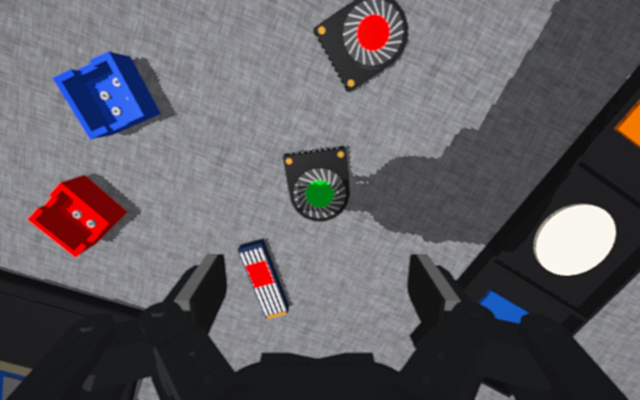

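```bash
python3 - <<'E'
from h import *
p=camera_params('wrist');im=cv2.imread('pics/w1.png')
h=cv2.cvtColor(im,cv2.COLOR_BGR2HSV)
m=cv2.inRange(h,(12,120,120),(28,255,255));m[:140]=0;m[175:]=0;m[:,:270]=0;m[:,360:]=0
n,_,s,c=cv2.connectedComponentsWithStats(m);print(c[1:],s[1:,4])
P=cast(p,c[1:3],14)[:,:2];st_=np.array([573.4,52.0])
v=P.mean(0)-st_;print(P,v,np.degrees(np.arctan2(v[1],v[0])));w=P[1]-P[0];print(np.linalg.norm(w),np.degrees(np.arctan2(w[1],w[0])))
# body top outline
d=cv2.inRange(im,(0,0,0),(60,60,60)); d[:130]=0; d[225:]=0; d[:,:275]=0; d[:,349:]=0
k=max(cv2.findContours(d,cv2.RETR_EXTERNAL,cv2.CHAIN_APPROX_NONE)[0],key=cv2.contourArea).reshape(-1,2)
W=cast(p,k,12)[:,:2].astype(np.float32);r=cv2.minAreaRect(W);print(r)
E
```

```text
[[340.07894737 153.94736842]
 [288.53658537 160.92682927]] [38 41]
[[534.32455749  54.89681331]
 [556.97612443  16.7462816 ]] [-27.74965904 -16.17845255] -149.75719619884967
44.368418439518834 -59.300623067861835
((567.8515625, 49.722354888916016), (64.87747955322266, 53.4244499206543), 30.775409698486328)
```

```bash
python3 -c "
from h import *
go(568.9,49.6,30,120.4)"
```

```text
t 2.2 pos [571.7  50.  143.8] jaw 112.9 w 85.4 F [-1.  -0.2  0.1] J7 1.69
SHIFT [113.8   1.8   1. ] len 113.8 TURN [-0.131 -0.001 -0.007]
```

```bash
python3 -m handwheel '0.65 20 1.8 1 0 0 -0.007;0.65 35 0 0 -0.13 0 0;0.65 35 0 0 0 0 0;0.65 23 0 0 0 0 0;0.65 0 0 0 0 0 0'; python3 -c "
from h import *
go(568.9,49.6,8,120.4)"
```

```text
clock: 2.7
eef_pos: [571.7, 50.1, 28.3]
tool_rot: [-2.204, 1.566, -0.112]
force: [-0.3, -0.2, 0.0]
width: 70.4
t 2.7 pos [571.7  50.1  28.3] jaw 119.9 w 70.4 F [-0.3 -0.2  0. ] J7 1.74
SHIFT [20.3  2.8  1. ] len 20.5 TURN [-0.009 -0.003  0.004]
```

```bash
python3 -m handwheel '0.65 0 2.8 1 -0.01 0 0.004;0.65 10 0 0 0 0 0;0.65 9 0 0 0 0 0;0.65 0 0 0 0 0 0'; python3 - <<'E'
from h import *
go(568.9,49.6,8,120.4)
cv2.imwrite('pics/w2.png',get_image('wrist'))
E
```

```text
clock: 3.1
eef_pos: [570.6, 50.2, 11.0]
tool_rot: [-2.499, 1.565, -0.399]
force: [1.0, 0.8, 0.1]
width: 70.3
t 3.1 pos [570.6  50.2  11. ] jaw 120.3 w 70.3 F [1.  0.8 0.1] J7 1.73
SHIFT [3.  1.7 0.4] len 3.5 TURN [-0.001 -0.005  0.004]
```

View pics/w2.png

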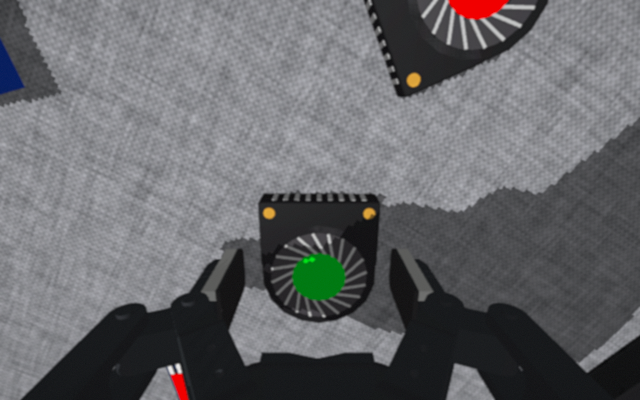

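```bash
python3 -m handwheel '0.65 2 1.7 0.4 0 -0.005 0.004;0.2 0 0 0 0 0 0;-1 0 0 0 0 0 0;-1 0 0 0 0 0 0;-1 0 0 0 0 0 0;-1 0 0 0 0 0 0;-1 0 0 0 0 0 0;-1 0 0 0 0 0 0'; python3 -c "
from h import *
go(524.0,294,120,81.2)"
```

```text
clock: 3.95
eef_pos: [570.5, 49.6, 11.1]
tool_rot: [-1.899, 1.568, 0.2]
force: [-0.4, -0.3, -0.7]
width: 51.9
t 3.95 pos [570.5  49.6  11.1] jaw 120.3 w 51.9 F [-0.4 -0.3 -0.7] J7 1.74
SHIFT [-108.9  -83.4  234.4] len 271.6 TURN [0.682 0.    0.003]
```

```bash
python3 -m handwheel '-1 -20 0 0 0 0 0;-1 -30 0 0 0 0 0;-1 -40 0 0 0 0 0;-1 -20 -10 30 0.1 0 0;-1 0 0 0 0.15 0 0;-1 0 0 0 0.15 0 0;-1 0 0 0 0.15 0 0;-1 0 0 0 0.13 0 0;-1 0 0 0 0 0 0'; python3 - <<'E'
from h import *
go(524.0,294,120,81.2)
cv2.imwrite('pics/w3.png',get_image('wrist'))
E
```

```text
clock: 4.85
eef_pos: [563.0, 81.6, 125.1]
tool_rot: [-0.424, 1.568, 0.985]
force: [0.6, -0.8, 0.1]
width: 52.2
t 4.85 pos [563.   81.6 125.1] jaw 80.7 w 52.2 F [ 0.6 -0.8  0.1] J7 1.23
SHIFT [  5.6  72.7 203.4] len 216.0 TURN [-0.008  0.003  0.001]
```

View pics/w3.png

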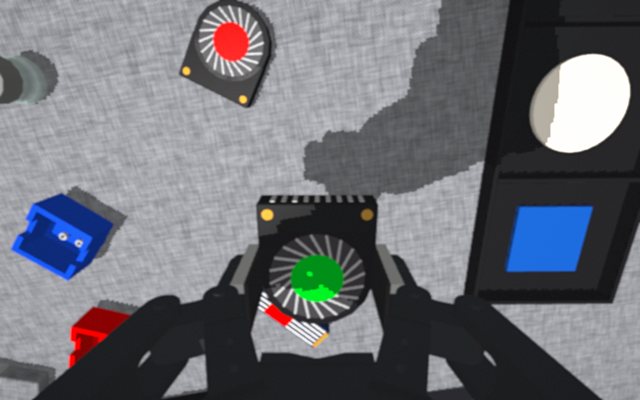

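```bash
python3 -m handwheel '-1 0 12 34 0 0 0;-1 0 12 34 0 0 0;-1 0 12 34 0 0 0;-1 0 12 34 0 0 0;-1 0 12 34 0 0 0;-1 0 12 34 0 0 0;-1 0 0 0 0 0 0'; python3 - <<'E'
from h import *
go(524.0,294,70,81.2)
s,e,R=st();p=camera_params('wrist')
im=get_image('wrist');cv2.imwrite('pics/w4.png',im)
for c in('green','white','orange','blue'):
  for a,uv,k in blobs(im,c):
    if c=='green': print(c,a,uv,'tool',R.T@(cast(p,uv,e[2]+2.9)[0]-e))
    else: print(c,a,np.round(uv,1),cast(p,uv,7),cv2.minAreaRect(cast(p,k.reshape(-1,2),7)[:,:2].astype(np.float32)))
E
```

```text
clock: 5.6
eef_pos: [522.2, 299.1, 123.7]
tool_rot: [-0.06, 1.569, 1.369]
force: [-0.0, 0.3, -0.8]
width: 52.0
t 5.6 pos [522.2 299.1 123.7] jaw 81.9 w 52.0 F [-0.   0.3 -0.8] J7 0.91
SHIFT [53.7 -2.5 -5. ] len 54.0 TURN [0.012 0.002 0.   ]
green 1902.5 (316.5809899255365, 277.924485326325) tool [-2.90048836 -5.39067822 -0.54993502]
white 1206.0 [292.1 181.2] [[508.51385304 280.15186347   7.        ]] ((504.9559631347656, 284.1614990234375), (47.861637115478516, 32.2447509765625), 81.88178253173828)
white 176.5 [ 51.4 362.6] [[661.44120822   7.87715372   7.        ]] ((661.4086303710938, 7.771664619445801), (12.338417053222656, 22.421876907348633), 39.14455032348633)
blue 1324.5 [307.2 329.4] [[657.93542075 270.19812677   7.        ]] ((653.0450439453125, 273.3518371582031), (64.33341217041016, 36.27568817138672), 81.49406433105469)
```

View pics/w4.png

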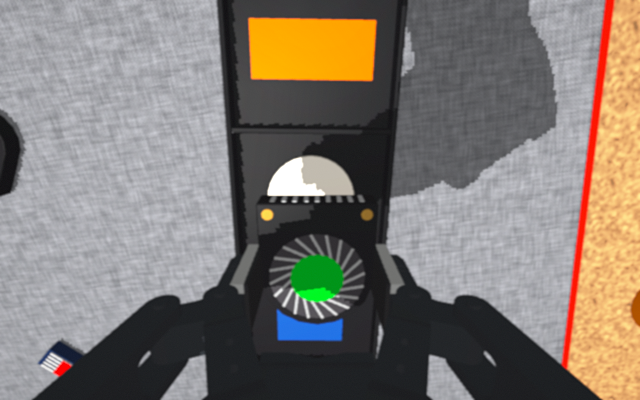

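```bash
python3 - <<'E'
from h import *
s,e,R=st();p=camera_params('wrist');im=cv2.imread('pics/w4.png')
h=cv2.cvtColor(im,cv2.COLOR_BGR2HSV)
m=cv2.inRange(h,(8,200,150),(24,255,255))
for k in cv2.findContours(m,0,1)[0]:
  if cv2.contourArea(k)>1000:
    print('orange',cv2.minAreaRect(cast(p,k.reshape(-1,2),7)[:,:2].astype(np.float32)))
for r in (215,):
  for cx in (267,367):
    print('screw tool',(R.T@(cast(p,(cx,r),e[2]+2.9)[0]-e)))
m=cv2.inRange(im,(130,130,130),(255,255,255));m[:150]=0;m[192:]=0;m[:,:255]=0;m[:,365:]=0
k=np.vstack(cv2.findContours(m,0,1)[0]).reshape(-1,2);k=k[k[:,1]<189]
W=cast(p,k,7)[:,:2];hull=W
from scipy.optimize import least_squares
f=least_squares(lambda c:np.hypot(*(W-c).T)-36,[524,294],loss='soft_l1');print(f.x,np.abs(f.fun).max(),len(W))
E
```

```text
orange ((413.3980407714844, 307.38336181640625), (91.17584228515625, 41.02085494995117), 81.0702896118164)
screw tool [ -2.8976899   26.99687263 -22.86097905]
screw tool [-2.93507221 27.02922493 22.1114881 ]
[526.11351481 288.63922982] 0.7323032689488542 102
```

```bash
python3 -m handwheel '-1 25 -2 -7 0.01 0 0;-1 25 0 0 0 0 0;-1 24 0 0 0 0 0;-1 0 0 0 0 0 0;-1 0 0 0 0 0 0'; python3 - <<'E'
from h import *
go(524.0,291,30,81.1)
s,e,R=st();p=camera_params('wrist')
im=get_image('wrist');cv2.imwrite('pics/w5.png',im)
print(proj(p,[[524,291,7],[524,294,7]]))
h=cv2.cvtColor(im,cv2.COLOR_BGR2HSV)
m=cv2.inRange(h,(8,200,150),(24,255,255))
for k in cv2.findContours(m,0,1)[0]:
  if cv2.contourArea(k)>1000:
    print('orange',cv2.minAreaRect(cast(p,k.reshape(-1,2),7)[:,:2].astype(np.float32)))
p=camera_params('top');im=get_image('top');cv2.imwrite('pics/t5.png',im[100:320,100:380])
for a,uv,k in blobs(im,'green'):print(uv,cast(p,uv,e[2]+2.9))
p=camera_params('scene');im=get_image('scene');cv2.imwrite('pics/s5.png',im)
for a,uv,k in blobs(im,'green'):print(uv,cast(p,uv,e[2]+2.9))
print('sticker by FK',e+R@[-2.9,-5.4,-.5])
E
```

```text
clock: 6.15
eef_pos: [526.7, 282.9, 48.4]
tool_rot: [-2.314, 1.567, -0.892]
force: [0.4, 0.4, -0.3]
width: 52.0
t 6.15 pos [526.7 282.9  48.4] jaw 81.5 w 52.0 F [ 0.4  0.4 -0.3] J7 0.92
SHIFT [18.3  3.9  7.7] len 20.3 TURN [ 0.007 -0.003  0.003]
[[330.34292488 224.1250645 ]
 [335.24837468 223.45366657]]
orange ((419.91796875, 309.953125), (91.2630386352539, 26.126264572143555), 81.44457244873047)
(424.0630449362843, 46.44265593561368) [[ 883.03944593 -217.25015161   51.25774953]]
(450.08547008547004, 193.642735042735) [[ 557.90993361 -258.21426674   51.25774953]]
(531.8774928774928, 248.66381766381764) [[ 441.25678505 -422.61451573   51.25774953]]
(269.25, 59.27430555555555) [[856.27015788 121.65401898  51.25774953]]
(385.4003663003663, 380.25518925518924) [[850.3534555  144.26151032  51.25774953]]
(126.55619658119657, 391.6754273504273) [[ 906.38879586 -216.12525142   51.25774953]]
(463.5149911816578, 209.65255731922397) [[525.70723122 284.34544033  51.25774953]]
(169.4627659574468, 209.13120567375884) [[ 586.54862226 -255.37648482   51.25774953]]
(110.13725490196077, 154.51764705882354) [[ 464.35912719 -417.79617189   51.25774953]]
sticker by FK [531.97886689 281.57430972  51.27472698]
```

View pics/w5.png

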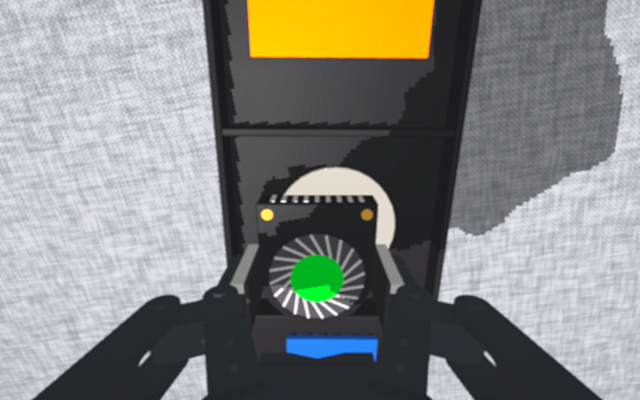

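View pics/s5.png

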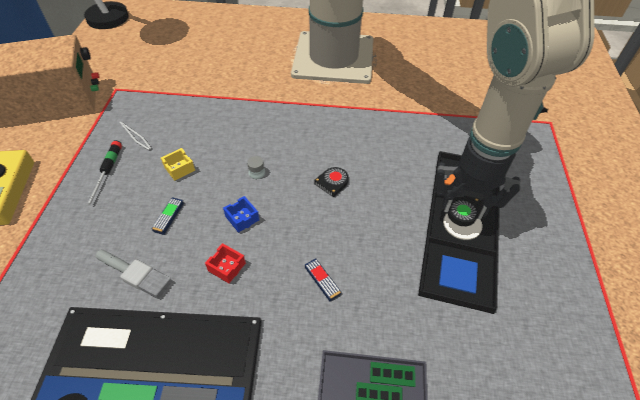

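```bash
python3 -c "
from h import *
s,e,R=st();print(R[:,0])
go(524.2,294.2,34,81.1)"
```

```text
[ 0.00386751 -0.00194865 -0.99999062]
t 6.3 pos [526.9 283.7  49.2] jaw 81.5 w 52.3 F [ 0.8 -0.2  0.3] J7 0.92
SHIFT [15.2  4.3 10. ] len 18.7 TURN [ 0.006 -0.001  0.004]
```

```bash
python3 -m handwheel '-1 5 2 4 0.006 0 0.004;-1 5 1.5 3 0 0 0;-1 3 1 3 0 0 0;-1 0 0 0 0 0 0;-1 0 0 0 0 0 0'; python3 - <<'E'
from h import *
go(524.2,294.2,19,81.1)
s,e,R=st();p=camera_params('wrist')
im=get_image('wrist');cv2.imwrite('pics/w6.png',im)
h=cv2.cvtColor(im,cv2.COLOR_BGR2HSV)
m=cv2.inRange(h,(0,0,100),(180,60,255));m[:150]=0;m[199:]=0;m[:,:255]=0;m[:,400:]=0
k=max(cv2.findContours(m,0,1)[0],key=cv2.contourArea).reshape(-1,2);k=k[k[:,1]<195]
W=cast(p,k,7)[:,:2]
from scipy.optimize import least_squares
f=least_squares(lambda c:np.hypot(*(W-c).T)-36,[524,294],loss='soft_l1');print('pad',f.x,np.abs(f.fun).max(),len(W),'fan centre',e+R@[-2.9,-.2,-.45])
E
```

```text
clock: 6.8
eef_pos: [525.1, 297.0, 37.9]
tool_rot: [-0.956, 1.567, 0.461]
force: [0.1, -0.7, -0.8]
width: 52.2
t 6.8 pos [525.1 297.   37.9] jaw 81.2 w 52.2 F [ 0.1 -0.7 -0.8] J7 0.91
SHIFT [18.9  0.6 -3. ] len 19.1 TURN [0.002 0.002 0.003]
pad [524.76011083 293.3210954 ] 0.48316667735127794 89 fan centre [525.25575855 296.52563413  40.78639361]
```

View pics/w6.png

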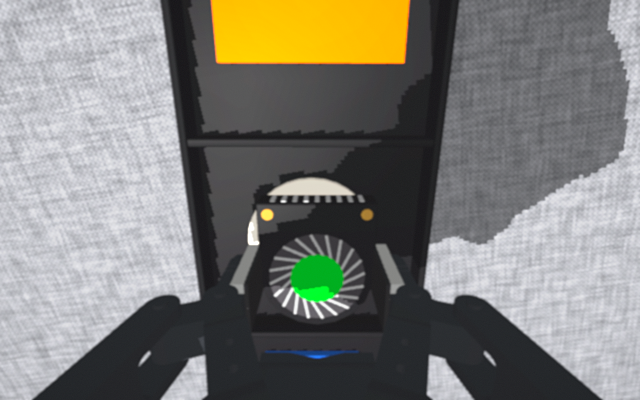

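```bash
python3 -m handwheel '-1 4 0 -1.5 0 0 0;-1 4 0 -1.3 0 0 0;-1 3 0 0 0 0 0;-1 0 0 0 0 0 0;-1 0 0 0 0 0 0'; python3 - <<'E'
from h import *
go(524.2,294.2,19,81.1)
s,e,R=st();p=camera_params('wrist')
im=get_image('wrist');cv2.imwrite('pics/w7.png',im)
print(proj(p,[[524.4,293.5,7]]),'fan centre',e+R@[-2.9,-.2,-.45])
E
```

```text
clock: 7.35
eef_pos: [524.7, 293.4, 25.8]
tool_rot: [-1.048, 1.567, 0.369]
force: [-0.3, -0.8, -0.5]
width: 52.6
t 7.35 pos [524.7 293.4  25.8] jaw 81.2 w 52.6 F [-0.3 -0.8 -0.5] J7 0.91
SHIFT [6.8 0.6 0.7] len 6.8 TURN [0.001 0.002 0.003]
[[317.74888692 246.50874094]] fan centre [524.81226056 292.8971493   28.67017311]
```

View pics/w7.png

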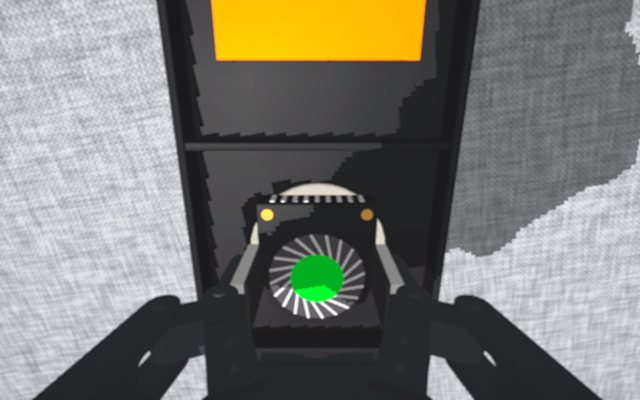

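Pad peeks symmetrically left and right of the fan (columns 253 and 381). Lower onto the pad.

```bash
python3 -m handwheel '-1 3 0.2 0.3 0 0 0;-1 2.5 0 0.2 0 0 0;-1 0 0 0 0 0 0;-1 0 0 0 0 0 0'; python3 -c "
from h import *
go(524.2,294.2,17.5,81.1)"
```

```text
clock: 7.8
eef_pos: [524.7, 294.1, 20.0]
tool_rot: [-1.015, 1.567, 0.402]
force: [-1.3, -0.0, -1.0]
width: 51.7
t 7.8 pos [524.7 294.1  20. ] jaw 81.2 w 51.7 F [-1.3 -0.  -1. ] J7 0.91
SHIFT [ 2.5  0.5 -0. ] len 2.5 TURN [0.001 0.002 0.003]
```

```bash
python3 -m handwheel '-1 2 0.3 0 0 0 0;-1 0 0 0 0 0 0'; python3 -m handwheel '-1 1 0 0 0 0 0;-1 0 0 0 0 0 0';python3 -c "
from h import *
go(524.2,294.2,17.5,81.1)"
```

```text
clock: 8.0
eef_pos: [524.6, 294.3, 18.0]
tool_rot: [-1.005, 1.566, 0.412]
force: [-0.4, -0.5, -0.5]
width: 51.7
clock: 8.2
eef_pos: [524.8, 294.4, 18.1]
tool_rot: [-0.998, 1.566, 0.418]
force: [-0.2, -0.4, -0.2]
width: 52.2
t 8.2 pos [524.8 294.4  18.1] jaw 81.2 w 52.2 F [-0.2 -0.4 -0.2] J7 0.91
SHIFT [ 0.6  0.6 -0.3] len 0.9 TURN [0.001 0.003 0.004]
```

```bash
python3 -m handwheel '-1 1.5 0 0 0 0 0;-1 0 0 0 0 0 0'; python3 -m handwheel '-1 1.5 0 0 0 0 0;-1 0 0 0 0 0 0'
```

```text
clock: 8.4
eef_pos: [525.1, 294.6, 18.2]
tool_rot: [-0.97, 1.565, 0.447]
force: [-0.1, -0.6, -1.0]
width: 52.1
clock: 8.6
eef_pos: [525.2, 294.6, 18.1]
tool_rot: [-0.964, 1.565, 0.453]
force: [-0.5, -1.0, -0.7]
width: 52.1
```

```bash
python3 -m handwheel '0.3 0 0 0 0 0 0;0.5 0 0 0 0 0 0;0.6 0 0 0 0 0 0;0.6 0 0 0 0 0 0;0.6 -5 0 0 0 0 0;0.6 -15 0 0 0 0 0;0.6 -30 0 0 0 0 0;0.6 -40 0 0 0 0 0;0.6 0 0 0 0 0 0'; python3 - <<'E'
from h import *
go(524.2,294.2,17.5,81.1)
s,e,R=st();p=camera_params('wrist')
im=get_image('wrist');cv2.imwrite('pics/w8.png',im)
for a,uv,k in blobs(im,'green'):print(uv,cast(p,uv,21))
E
```

```text
clock: 9.5
eef_pos: [524.7, 294.2, 112.1]
tool_rot: [-0.998, 1.566, 0.419]
force: [0.7, 0.8, 0.5]
width: 68.3
t 9.5 pos [524.7 294.2 112.1] jaw 81.2 w 68.3 F [0.7 0.8 0.5] J7 0.9
SHIFT [94.6  0.8 -0.3] len 94.6 TURN [0.001 0.003 0.004]
(317.2184135354867, 209.5409800043946) [[529.78172655 293.53324792  21.        ]]
```

View pics/w8.png

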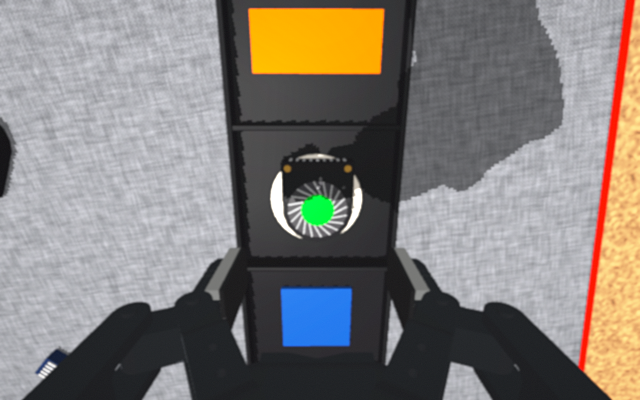

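```bash
python3 - <<'E'
from h import *
from scipy.optimize import least_squares
p=camera_params('wrist');im=cv2.imread('pics/w8.png')
g=cv2.cvtColor(im,cv2.COLOR_BGR2GRAY)
# outer pad edge by radial scan from pad centre outward-in
c0=np.array([316.5,197.]);pts=[]
for a in np.radians(np.r_[100:260:4, -80:80:4]):
    for r in np.arange(58,36,-.5):
        u=c0+r*np.array([np.cos(a),np.sin(a)])
        if g[int(round(u[1])),int(round(u[0]))]>150: pts.append(u);break
W=cast(p,pts,7)[:,:2]
f=least_squares(lambda c:np.hypot(*(W-c).T)-36,[524,294],loss='soft_l1',f_scale=.5);print(f.x,np.abs(f.fun).round(1).tolist(),len(W))
h=cv2.cvtColor(im,cv2.COLOR_BGR2HSV)
for lo,hi in (((8,150,150),(28,255,255)),((100,150,100),(125,255,255))):
  for k in cv2.findContours(cv2.inRange(h,lo,hi),0,1)[0]:
    if cv2.contourArea(k)>1000: print(cv2.minAreaRect(cast(p,k.reshape(-1,2),7)[:,:2].astype(np.float32)))
E
```

```text
[523.4246059  291.93032023] [4.0, 6.0, 0.3, 0.9, 0.1, 0.6, 0.4, 0.2, 0.1, 0.3, 0.2, 0.4, 0.3, 1.0, 0.5, 0.4, 0.7, 0.1, 0.6, 0.6, 0.7, 0.1, 0.0, 0.5, 0.6, 0.1, 0.1, 0.2, 0.3, 0.4, 0.4, 0.0, 0.0, 0.0, 0.1, 0.2, 0.3, 0.4, 0.8, 0.7, 0.3, 0.7, 0.7, 0.3, 0.8, 0.8, 0.9, 0.9, 0.6, 1.1, 0.3, 0.4, 0.9, 0.1, 4.2, 3.7, 5.1] 57
((411.0257568359375, 309.76544189453125), (91.35157012939453, 41.098663330078125), 81.17748260498047)
((635.3521118164062, 274.82843017578125), (63.61836624145508, 64.18853759765625), 81.183837890625)
```

```bash
python3 - <<'E'
from h import *
p=camera_params('wrist');im=cv2.imread('pics/w8.png')
print(proj(p,[[523.4,291.9,7],[524.8,294.3,21],[523.2,292.3,7]]))
c=cv2.resize(im[135:260,250:385],None,fx=5,fy=4.6,interpolation=cv2.INTER_NEAREST);cv2.imwrite('pics/w8c.png',c)
E
```

```text
[[315.40695034 199.16465913]
 [318.7490069  206.24138868]
 [315.86343081 198.85650953]]
```

View pics/w8c.png

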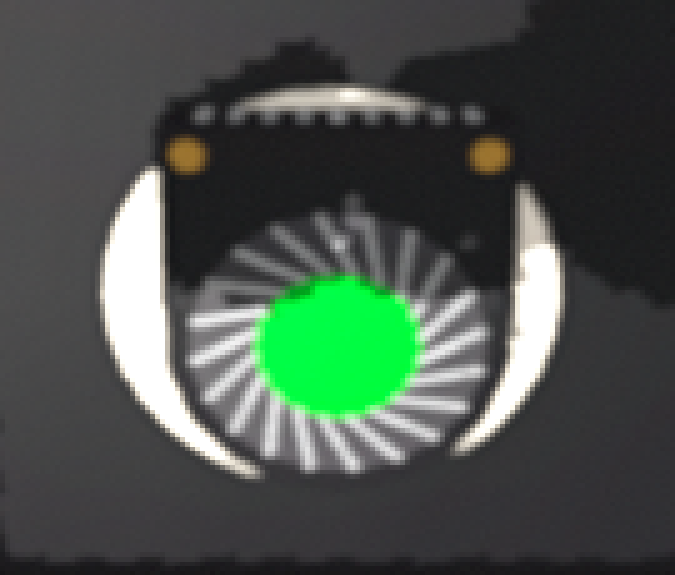

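```bash
python3 - <<'E'
from h import *
from scipy.optimize import least_squares
s,e,R=st();p=camera_params('wrist')
S=cast(p,[(317.2,209.54),(287.2,168.7),(347.8,168.7)],21)
c=S[0]+ (S[1:].mean(0)-S[0])*5/32
# pad edge: image points left,right,top
t=[(250+99/5,135+290/4.6),(250+564/5,135+290/4.6),(250+335/5,135+84/4.6),(250+115/5,135+375/4.6),(250+548/5,135+375/4.6),(250+180/5,135+442/4.6),(250+480/5,135+442/4.6)]
W=cast(p,t,7)
f=least_squares(lambda q:np.hypot(*(W[:,:2]-q).T)-36,[524,294])
d=c[:2]-f.x; print(c,f.x,f.fun.round(1),'diff tool y,z',R.T@np.r_[d,0])
E
```

```text
[522.36175485 293.52569258  21.        ] [524.49472661 292.40172707] [1.1 1.2 1.9 1.8 1.9 0.6 0.3] diff tool y,z [-2.02955963e-03  2.28031826e+00  7.82950480e-01]
```

```bash
python3 -m handwheel '0.6 -10 0 -20 0 0 0;0.6 -5 -1 -40 0 0 0;0.6 0 -2 -45 0 0 0;0.6 0 -2 -45 0 0 0;0.6 0 -2 -45 0 0 0;0.6 0 -2 -45 0 0 0;0.6 0 -2 -45 0 0 0;0.6 0 -2 -45 0 0 0;0.6 0 -2 -45 0 0 0;0.6 0 -2 -45 0 0 0'; python3 -c "
from h import *
go(560,-268,135,79)"
```

```text
clock: 10.55
eef_pos: [473.2, -129.0, 122.2]
tool_rot: [0.422, 1.564, 1.856]
force: [0.9, 0.5, 0.3]
width: 68.3
t 10.55 pos [ 473.2 -129.   122.2] jaw 82.2 w 68.3 F [0.9 0.5 0.3] J7 1.6
SHIFT [ -13.8 -104.8 -125.8] len 164.3 TURN [ 0.056  0.006 -0.003]
```

```bash
python3 -m handwheel '0.6 -3 -22 -26 0.05 0 0;0.6 -3 -22 -26 0 0 0;0.6 -3 -22 -26 0 0 0;0.6 -3 -22 -26 0 0 0;0.2 -2 -12 -15 0 0 0;0.2 0 0 0 0 0 0;0.2 0 0 0 0 0 0'; python3 - <<'E'
from h import *
go(560,-268,135,79)
p=camera_params('wrist');im=get_image('wrist');cv2.imwrite('pics/w9.png',im)
for a,uv,k in blobs(im,'green'):
  print(a,uv,cast(p,uv,12),cv2.minAreaRect(cast(p,k.reshape(-1,2),12)[:,:2].astype(np.float32)))
E
```

```text
clock: 11.25
eef_pos: [543.7, -278.4, 132.1]
tool_rot: [1.335, 1.557, 2.703]
force: [-1.1, 1.0, 0.5]
width: 51.1
t 11.25 pos [ 543.7 -278.4  132.1] jaw 78.3 w 51.1 F [-1.1  1.   0.5] J7 1.75
SHIFT [ -3.1 -13.8  13.5] len 19.6 TURN [-0.011  0.003 -0.014]
659.0 (327.9711684370258, 214.48002023267574) [[ 563.52162851 -272.62831319   12.        ]] ((563.7608032226562, -272.51739501953125), (21.107545852661133, 26.809680938720703), 78.32623291015625)
571.0 (80.27466433158202, 111.46117921774663) [[ 439.42311217 -446.88583633   12.        ]] ((439.3076477050781, -446.81640625), (21.48761749267578, 17.549209594726562), 3.891576051712036)
```

View pics/w9.png

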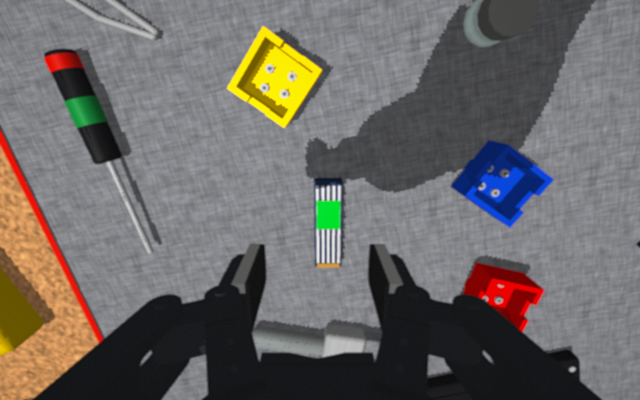

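```bash
python3 -c "
from h import *
go(573.4,-274.6,40,78.3)"
```

```text
t 11.3 pos [ 543.6 -278.3  132.1] jaw 78.4 w 51.5 F [ 0.1 -0.   0. ] J7 1.75
SHIFT [ 91.7 -29.7   9.4] len 96.9 TURN [ 0.001  0.003 -0.014]
```

```bash
python3 -m handwheel '0.1 15 -8 3 0 0.003 -0.014;0.1 25 -8 3 0 0 0;0.1 28 -8 3 0 0 0;0.1 22 -5 0.4 0 0 0;0.1 0 0 0 0 0 0;0.1 0 0 0 0 0 0'; python3 - <<'E'
from h import *
go(573.4,-274.6,11,78.3)
p=camera_params('wrist');im=get_image('wrist');cv2.imwrite('pics/w10.png',im)
for a,uv,k in blobs(im,'green',300):
  print(a,uv,cast(p,uv,12),cv2.minAreaRect(cast(p,k.reshape(-1,2),12)[:,:2].astype(np.float32)))
E
```

```text
clock: 11.9
eef_pos: [571.8, -263.9, 40.1]
tool_rot: [0.749, 1.564, 2.127]
force: [0.3, -0.5, -0.1]
width: 46.9
t 11.9 pos [ 571.8 -263.9   40.1] jaw 78.9 w 46.9 F [ 0.3 -0.5 -0.1] J7 1.72
SHIFT [ 29.   -3.7 -10.4] len 31.1 TURN [ 0.011  0.005 -0.005]
1484.0 (298.34883198562443, 229.2549415992812) [[ 563.36848246 -273.15095466   12.        ]] ((563.7841186523438, -273.3525695800781), (20.14811897277832, 26.336864471435547), 78.89067840576172)
```

View pics/w10.png

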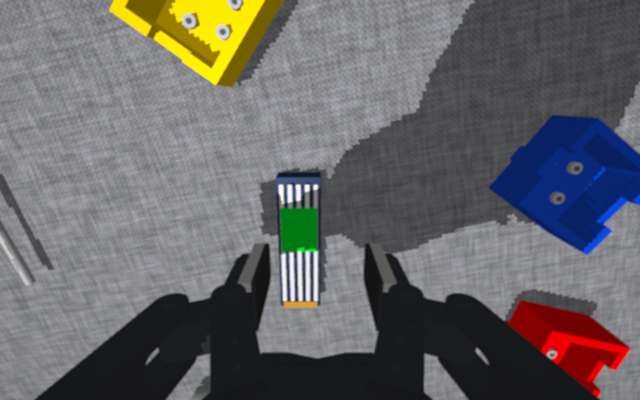

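```bash
python3 -m handwheel '0.1 0 -2 -6 0.01 0.005 -0.005;0.1 0 -1.5 -4 0 0 0;0.1 0 0 0 0 0 0;0.1 0 0 0 0 0 0'; python3 - <<'E'
from h import *
go(573.2,-275.1,11,78.7)
E
```

```text
clock: 12.35
eef_pos: [574.3, -276.2, 44.4]
tool_rot: [-1.901, 1.565, -0.535]
force: [0.0, -0.2, -0.2]
width: 47.2
t 12.35 pos [ 574.3 -276.2   44.4] jaw 78.3 w 47.2 F [ 0.  -0.2 -0.2] J7 1.72
SHIFT [33.4  1.5  0.9] len 33.4 TURN [-0.008 -0.002  0.006]
```

```bash
python3 -m handwheel '0.1 8 1 0.5 0 0 0.006;0.1 9 0 0 0 0 0;0.1 8 0 0 0 0 0;0.1 4 0 0 0 0 0;0.1 0 0 0 0 0 0'; python3 - <<'E'
from h import *
go(573.2,-275.1,11,78.7)
p=camera_params('wrist');im=get_image('wrist');cv2.imwrite('pics/w11.png',im)
E
```

```text
clock: 12.85
eef_pos: [572.9, -275.6, 12.6]
tool_rot: [2.416, 1.569, -2.502]
force: [0.2, 1.2, -0.6]
width: 46.8
t 12.85 pos [ 572.9 -275.6   12.6] jaw 78.2 w 46.8 F [ 0.2  1.2 -0.6] J7 1.72
SHIFT [ 1.6 -0.2  0.5] len 1.6 TURN [-0.008 -0.002 -0.002]
```

View pics/w11.png

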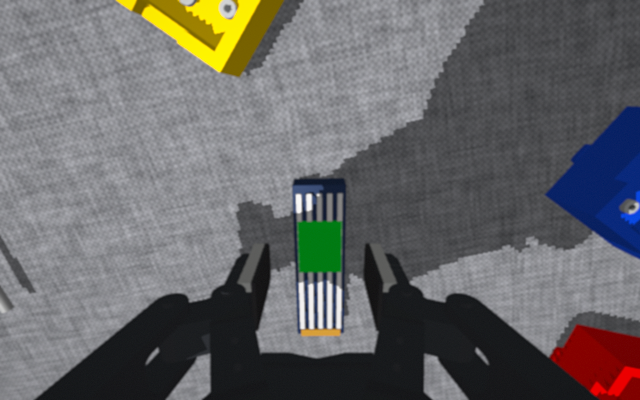

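Centred. Close.

```bash
python3 -m handwheel '0.1 1.5 0 0.3 0 0 0;-1 0 0 0 0 0 0;-1 0 0 0 0 0 0;-1 0 0 0 0 0 0;-1 0 0 0 0 0 0;-1 0 0 0 0 0 0;-1 0 0 0 0 0 0'; python3 - <<'E'
from h import *
go(573.2,-275.1,80,78.7)
E
```

```text
clock: 13.6
eef_pos: [573.8, -275.5, 12.4]
tool_rot: [-2.918, 1.569, -1.553]
force: [0.1, -0.2, -1.3]
width: 21.9
t 13.6 pos [ 573.8 -275.5   12.4] jaw 78.2 w 21.9 F [ 0.1 -0.2 -1.3] J7 1.72
SHIFT [-67.6   0.7   0.1] len 67.6 TURN [-0.008 -0.002  0.   ]
```

```bash
python3 -m handwheel '-1 -15 0 0 0 0 0;-1 -35 0 0 0 0 0;-1 -40 0 0 0.1 0 0;-1 -20 0 0 0.15 0 0;-1 0 0 0 0.15 0 0;-1 0 0 0 0.15 0 0;-1 0 0 0 0.15 0 0;-1 0 0 0 0.15 0 0;-1 0 0 0 0.15 0 0;-1 0 0 0 0.15 0 0'; python3 - <<'E'
from h import *
go(411.5,310.5,120,-8.8)
cv2.imwrite('pics/w12.png',get_image('wrist'))
E
```

```text
clock: 14.6
eef_pos: [575.8, -274.9, 138.0]
tool_rot: [-0.241, 1.561, -0.031]
force: [0.1, -0.1, 0.0]
width: 22.2
t 14.6 pos [ 575.8 -274.9  138. ] jaw 12.0 w 22.2 F [ 0.1 -0.1  0. ] J7 0.86
SHIFT [ 16.2 606.9 -38.7] len 608.3 TURN [0.364 0.01  0.001]
```

View pics/w12.png

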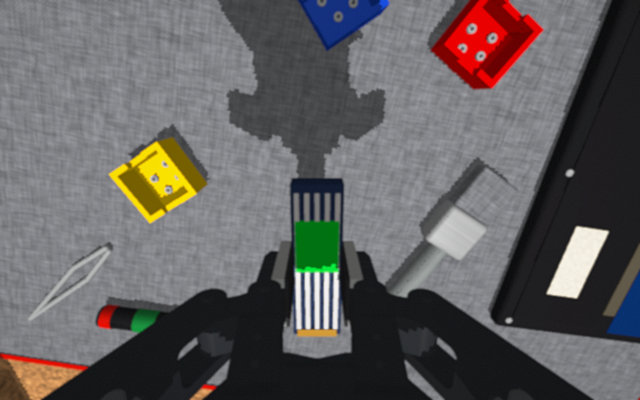

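```bash
python3 -m handwheel '-1 0 20 -1 0 0 0;-1 0 40 -3 0 0 0;-1 0 46 -3 0 0 0;-1 0 46 -3 0 0 0;-1 0 46 -3 0 0 0;-1 0 46 -3 0 0 0;-1 0 46 -3 0 0 0;-1 0 46 -3 0 0 0;-1 0 46 -3 0 0 0;-1 0 40 -3 0 0 0'; python3 - <<'E'
from h import *
go(411.5,310.5,120,-8.8)
E
```

```text
clock: 15.65
eef_pos: [459.1, 139.5, 142.8]
tool_rot: [-0.274, 1.545, -0.05]
force: [0.6, 0.5, 0.0]
width: 22.1
t 15.65 pos [459.1 139.5 142.8] jaw 12.8 w 22.1 F [0.6 0.5 0. ] J7 0.23
SHIFT [ 21.3 177.5  -9.1] len 179.0 TURN [0.377 0.026 0.002]
```

```bash
python3 -m handwheel '-1 2 42 -2 0 0 0;-1 2 42 -2 0 0 0;-1 2 42 -2 0 0 0;-1 2 28 -2 0 0 0;-1 0 10 -1 0.05 0.026 0;-1 0 0 0 0.15 0 0;-1 0 0 0 0.15 0 0;-1 0 0 0 0.03 0 0;-1 0 0 0 0 0 0'; python3 - <<'E'
from h import *
go(411.5,310.5,70,-8.8)
s,e,R=st();p=camera_params('wrist')
im=get_image('wrist');cv2.imwrite('pics/w13.png',im)
b=blobs(im,'green')[0];print(b[0],b[1],'sticker tool',R.T@(cast(p,b[1],e[2])[0]-e), 'rect tool',cv2.minAreaRect(((cast(p,b[2].reshape(-1,2),e[2])-e)@R)[:,1:].astype(np.float32)))
E
```

```text
clock: 16.55
eef_pos: [406.2, 317.5, 139.9]
tool_rot: [1.641, 1.562, 1.518]
force: [-0.2, -0.4, -0.3]
width: 22.1
t 16.55 pos [406.2 317.5 139.9] jaw -7.0 w 22.1 F [-0.2 -0.4 -0.3] J7 -0.33
SHIFT [69.9 -6.9  6.2] len 70.5 TURN [ 0.031 -0.001 -0.009]
2127.0 (316.5521861777151, 246.29564331609464) sticker tool [ 0.08664658  9.45904081 -0.03361663] rect tool ((8.827380180358887, 0.19588947296142578), (27.378049850463867, 20.970561981201172), 1.1590522527694702)
```

View pics/w13.png

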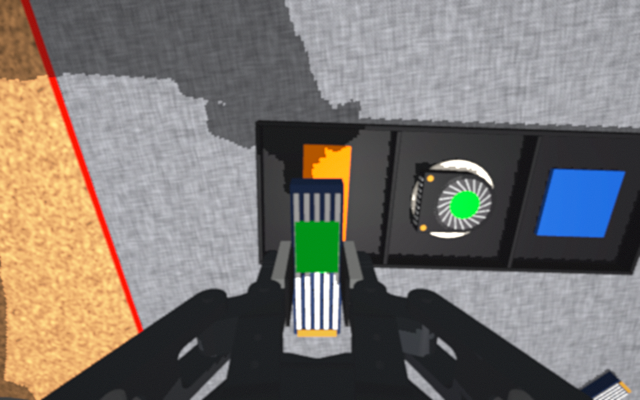

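```bash
python3 -m handwheel '-1 20 -3 3 0.03 0 -0.009;-1 30 -3 2 0 0 0;-1 30 -1 1 0 0 0;-1 10 0 0 0 0 0;-1 0 0 0 0 0 0;-1 0 0 0 0 0 0'; python3 - <<'E'
from h import *
go(411.5,310.8,35,-8.8)
s,e,R=st();p=camera_params('wrist')
im=get_image('wrist');cv2.imwrite('pics/w14.png',im)
E
```

```text
clock: 17.2
eef_pos: [413.9, 310.8, 50.5]
tool_rot: [1.374, 1.564, 1.233]
force: [1.4, 1.0, -0.5]
width: 22.0
t 17.2 pos [413.9 310.8  50.5] jaw -8.1 w 22.0 F [ 1.4  1.  -0.5] J7 -0.23
SHIFT [15.5 -0.4 -2.4] len 15.7 TURN [ 0.013  0.001 -0.007]
```

View pics/w14.png

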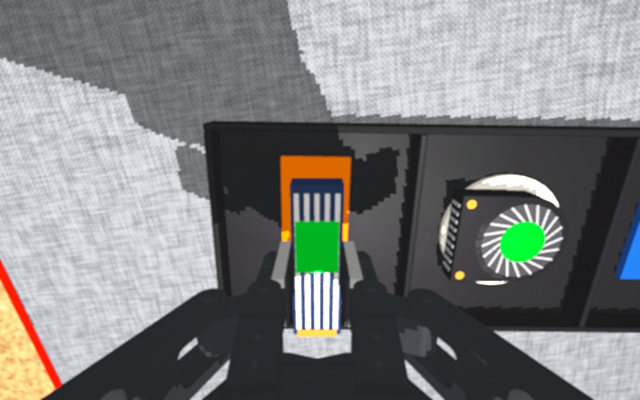

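```bash
python3 - <<'E'
from h import *
s,e,R=st();p=camera_params('wrist')
a=cast(p,[(281.5,156.5),(350,156.5)],7);m=a.mean(0);v=a[1]-a[0]
print(a,np.linalg.norm(v),'tool',R.T@(m-e),'ang',np.degrees(np.arctan2(v[1],v[0])))
print('drive far end tool',R.T@(cast(p,(317,181),e[2])[0]-e))
E
```

```text
[[400.46203504 358.02926269   7.        ]
 [439.47481482 352.50173236   7.        ]] 39.40241842806616 tool [44.09247813 44.39944378 -0.49228787] ang -8.06428257512204
drive far end tool [ 0.30218514 41.47767475  0.16211761]
```

```bash
python3 -m handwheel '-1 8 0 -0.4 0.004 0 -0.005;-1 9 0 0 0 0 0;-1 6 0 0 0 0 0;-1 0 0 0 0 0 0;-1 0 0 0 0 0 0'; python3 - <<'E'
from h import *
go(413,310.8,19,-8.8)
s,e,R=st();p=camera_params('wrist')
im=get_image('wrist');cv2.imwrite('pics/w15.png',im)
E
```

```text
clock: 17.75
eef_pos: [415.0, 312.9, 28.4]
tool_rot: [0.82, 1.563, 0.678]
force: [0.4, -0.6, -0.7]
width: 22.3
t 17.75 pos [415.  312.9  28.4] jaw -8.2 w 22.3 F [ 0.4 -0.6 -0.7] J7 -0.22
SHIFT [ 9.4 -2.4 -1.7] len 9.8 TURN [ 0.011  0.005 -0.006]
```

View pics/w15.png

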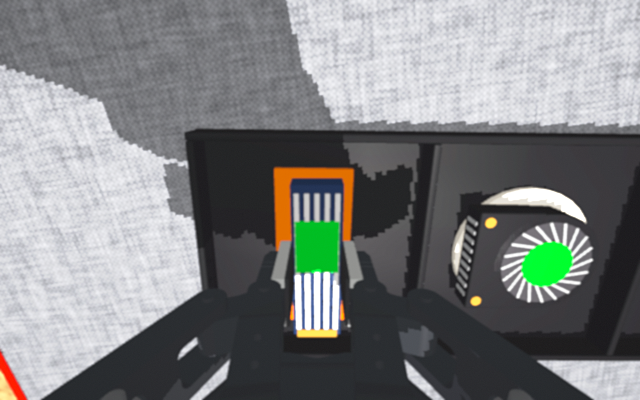

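```bash
python3 -m handwheel '-1 3 -1.5 -1.2 0.008 0.004 -0.005;-1 3 -0.5 -0.4 0 0 0;-1 2 0 0 0 0 0;-1 0 0 0 0 0 0'; python3 -m handwheel '-1 2 0 0 0 0 0;-1 0 0 0 0 0 0'; python3 - <<'E'
from h import *
go(413,310.8,19,-8.8)
s,e,R=st();p=camera_params('wrist')
im=get_image('wrist');cv2.imwrite('pics/w16.png',im)
E
```

```text
clock: 18.2
eef_pos: [413.1, 311.1, 20.0]
tool_rot: [0.292, 1.57, 0.141]
force: [0.4, -0.3, -1.0]
width: 22.1
clock: 18.4
eef_pos: [413.4, 311.2, 18.8]
tool_rot: [0.693, 1.569, 0.542]
force: [-0.5, 0.4, -0.4]
width: 22.2
t 18.4 pos [413.4 311.2  18.8] jaw -8.7 w 22.2 F [-0.5  0.4 -0.4] J7 -0.22
SHIFT [-0.2 -0.5 -0.4] len 0.6 TURN [ 0.002  0.002 -0.001]
```

View pics/w16.png

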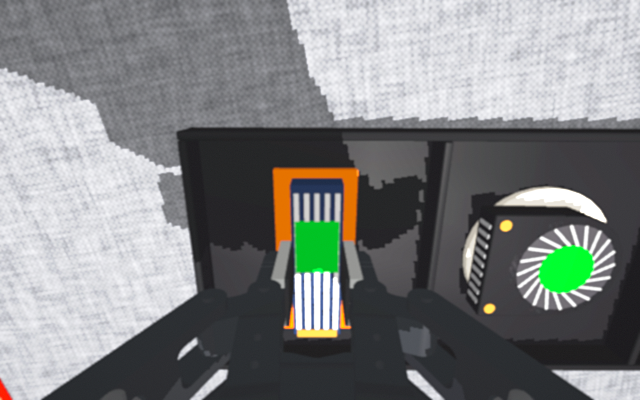

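Drive is at 291–343 on a pad at 273–358: centred and parallel. One more press down, then release.

```bash
python3 -m handwheel '-1 1.5 0 0 0 0 0;-1 0 0 0 0 0 0'; python3 -m handwheel '-0.3 0 0 0 0 0 0;-0.1 0 0 0 0 0 0;0 0 0 0 0 0 0;0 0 0 0 0 0 0;0 -5 0 0 0 0 0;0 -15 0 0 0 0 0;0.3 -30 0 0 0 0 0;0.6 -40 0 0 0 0 0;0.6 -20 0 0 0 0 0;0.6 0 0 0 0 0 0'; python3 - <<'E'
from h import *
go(560,-132,150,-8.8)
s,e,R=st();p=camera_params('wrist')
im=get_image('wrist');cv2.imwrite('pics/w17.png',im)
E
```

```text
clock: 18.65
eef_pos: [413.7, 311.3, 19.1]
tool_rot: [1.073, 1.567, 0.921]
force: [0.2, 0.4, -1.3]
width: 22.1
clock: 19.65
eef_pos: [412.9, 310.2, 132.4]
tool_rot: [2.784, 1.57, 2.631]
force: [-0.6, -0.1, -0.7]
width: 68.5
t 19.65 pos [412.9 310.2 132.4] jaw -8.8 w 68.5 F [-0.6 -0.1 -0.7] J7 -0.33
SHIFT [ -17.9 -414.6  212.7] len 466.3 TURN [ 0.001 -0.001 -0.   ]
```

View pics/w17.png

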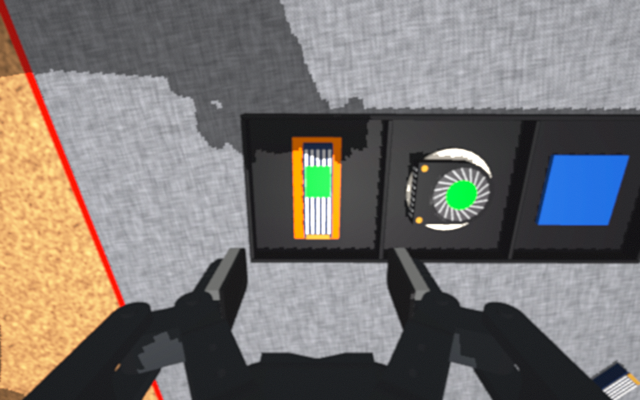

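```bash
python3 -m handwheel '0.6 -3 -30 15 0 0 0;0.6 -3 -42 21 0 0 0;0.6 -3 -42 21 0 0 0;0.6 -3 -42 21 0 0 0;0.6 -3 -42 21 0 0 0;0.6 -3 -42 21 0 0 0;0.6 0 -42 21 0 0 0;0.6 0 -42 21 0 0 0;0.6 0 -42 21 0 0 0;0.6 0 -30 15 0 0 0'; python3 - <<'E'
from h import *
go(560,-132,150,-8.8)
E
```

```text
clock: 20.7
eef_pos: [548.7, -117.5, 137.2]
tool_rot: [-3.09, 1.552, 3.058]
force: [0.5, 0.4, 0.0]
width: 68.5
t 20.7 pos [ 548.7 -117.5  137.2] jaw -7.7 w 68.5 F [0.5 0.4 0. ] J7 0.42
SHIFT [-13.  -12.9  12.9] len 22.4 TURN [ 0.019 -0.019  0.001]
```

```bash
python3 -m handwheel '0.6 -6 -6 6 0.019 -0.019 0;0.6 -6 -6 6 0 0 0;0.6 0 0 0 0 0 0;0.6 0 0 0 0 0 0'; python3 - <<'E'
from h import *
go(560,-132,150,-8.8)
s,e,R=st();p=camera_params('wrist')
im=get_image('wrist');cv2.imwrite('pics/w18.png',im)
for a,uv,k in blobs(im,'blue',400): print(a,uv,cast(p,uv,20),cv2.boundingRect(k))
x0,y0,w,h=220,100,200,150
cv2.imwrite('pics/w18c.png',cv2.resize(im[y0:y0+h,x0:x0+w],None,fx=4,fy=4,interpolation=cv2.INTER_CUBIC))
E
```

```text
clock: 21.1
eef_pos: [557.6, -135.5, 146.3]
tool_rot: [-2.657, 1.566, -2.818]
force: [0.3, -0.4, -0.4]
width: 68.4
t 21.1 pos [ 557.6 -135.5  146.3] jaw -9.3 w 68.4 F [ 0.3 -0.4 -0.4] J7 0.41
SHIFT [-3.7  3.9  1.8] len 5.7 TURN [-0.008 -0.004  0.002]
3450.5 (321.4319663816838, 185.18093996039218) [[ 561.83236402 -132.21414321   20.        ]] (282, 145, 80, 81)
```

View pics/w18.png

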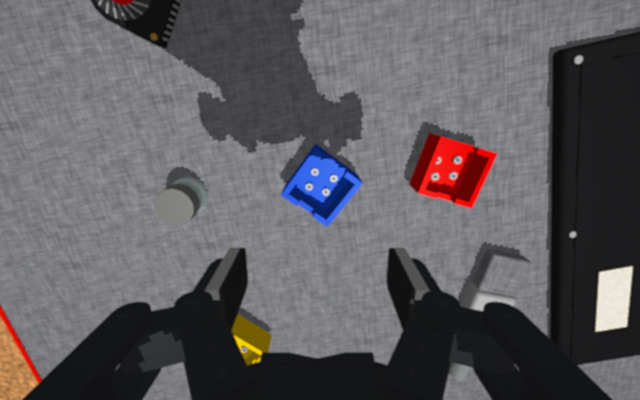

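View pics/w18c.png

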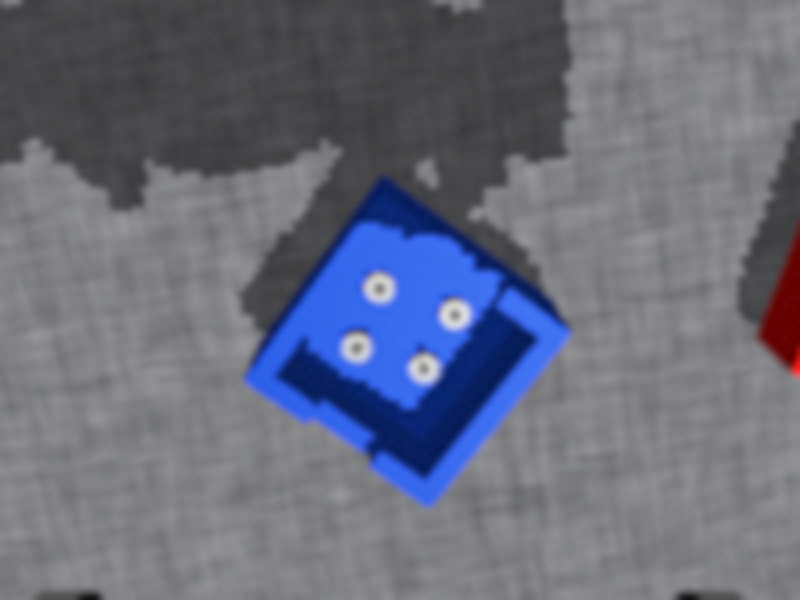

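```bash
python3 - <<'E'
from h import *
p=camera_params('wrist')
c=np.array([(246,380),(428,507),(570,330),(382,178)],float)/4+[220,100]
P=cast(p,c,33)[:,:2];print(P.round(1),'ctr',P.mean(0),(P[0]+P[2])/2,(P[1]+P[3])/2)
for i in range(4):
  v=P[(i+1)%4]-P[i];print(np.linalg.norm(v),np.degrees(np.arctan2(v[1],v[0])))
E
```

```text
[[ 528.5 -131.5]
 [ 561.4 -165.8]
 [ 596.  -131.5]
 [ 563.1  -94.8]] ctr [ 562.24805561 -130.90443435] [ 562.24670677 -131.53490062] [ 562.24940444 -130.27396808]
47.54627167568878 -46.06849714961268
48.660988730332754 44.692863665758885
49.38983841410846 131.89683028539832
50.47018329474639 -133.27580394025486
```

```bash
python3 -m handwheel '0.65 0 0 0 0.12 0 0;0.65 0 0 0 0.15 0 0;0.65 0 0 0 0.15 0 0;0.65 0 0 0 0.15 0 0;0.65 0 0 0 0.08 0 0;0.65 0 0 0 0 0 0;0.65 0 0 0 0 0 0'; python3 - <<'E'
from h import *
go(562.2,-130.9,80,-45.7)
E
```

```text
clock: 21.85
eef_pos: [556.5, -121.2, 144.9]
tool_rot: [-3.006, 1.56, 2.467]
force: [0.9, 0.1, 1.0]
width: 70.3
t 21.85 pos [ 556.5 -121.2  144.9] jaw -46.4 w 70.3 F [0.9 0.1 1. ] J7 -0.09
SHIFT [64.8 -2.5 11.7] len 65.9 TURN [-0.013 -0.011  0.001]
```

```bash
python3 -m handwheel '0.65 15 -1 5 -0.013 -0.011 0;0.65 20 -1 4 0 0 0;0.65 20 0 2 0 0 0;0.65 9 0 0 0 0 0;0.65 0 0 0 0 0 0;0.65 0 0 0 0 0 0'; python3 - <<'E'
from h import *
go(562.2,-130.9,50,-45.7)
im=get_image('wrist');cv2.imwrite('pics/w19.png',im)
E
```

```text
clock: 22.45
eef_pos: [563.7, -126.3, 80.0]
tool_rot: [1.792, 1.568, 1.009]
force: [0.3, 0.6, 0.2]
width: 70.2
t 22.45 pos [ 563.7 -126.3   80. ] jaw -44.8 w 70.2 F [0.3 0.6 0.2] J7 -0.0
SHIFT [29.9 -4.4  2.1] len 30.3 TURN [ 0.015 -0.001 -0.003]
```

View pics/w19.png

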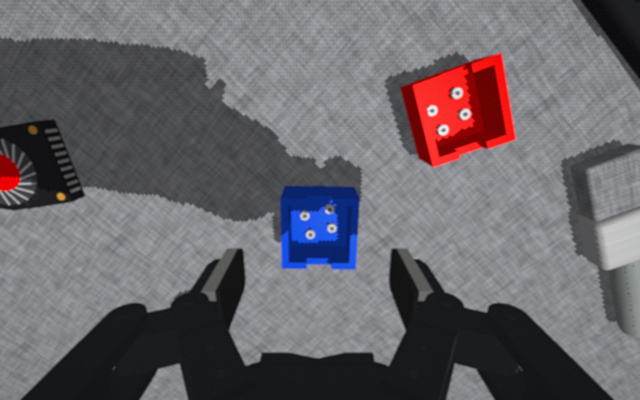

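```bash
python3 - <<'E'
from h import *
s,e,R=st();p=camera_params('wrist')
P=cast(p,[(283,268),(356.5,268),(358,187),(282,187)],33);T=(P-e)@R;print(T.round(1),T.mean(0).round(1))
E
```

```text
[[ 47.  -29.8 -21.7]
 [ 47.  -29.8  26.5]
 [ 47.2  25.4  25.3]
 [ 47.2  25.4 -20.6]] [47.1 -2.2  2.4]
```

```bash
python3 -m handwheel '0.65 8 -3 1.2 0 0 0;0.65 12 -2 1 0 0 0;0.65 5 0 0 0 0 0;0.65 0 0 0 0 0 0;0.65 0 0 0 0 0 0'; python3 - <<'E'
from h import *
go(562.2,-130.9,22,-45.2)
im=get_image('wrist');cv2.imwrite('pics/w20.png',im)
s,e,R=st();p=camera_params('wrist')
E
```

```text
clock: 23.0
eef_pos: [562.7, -132.1, 54.6]
tool_rot: [1.148, 1.566, 0.366]
force: [0.8, 1.0, 0.0]
width: 70.0
t 23.0 pos [ 562.7 -132.1   54.6] jaw -44.8 w 70.0 F [0.8 1.  0. ] J7 0.03
SHIFT [32.6  0.4 -1.3] len 32.6 TURN [ 0.007  0.002 -0.004]
```

View pics/w20.png

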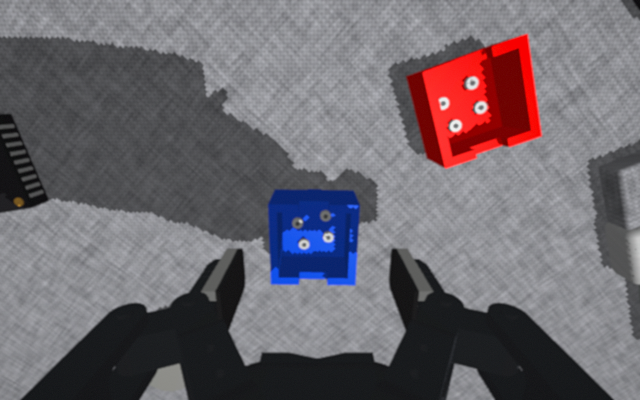

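```bash
python3 - <<'E'
from h import *
s,e,R=st();p=camera_params('wrist')
P=cast(p,[(271,284),(355.5,284)],33);T=(P-e)@R;print(T.round(1),T.mean(0).round(1)+[0,24,0])
E
python3 -m handwheel '0.65 8 -0.5 -1.3 0.004 0 -0.004;0.65 10 0 0 0 0 0;0.65 8 0 0 0 0 0;0.65 4 0 0 0 0 0;0.65 0 0 0 0 0 0'; python3 - <<'E'
from h import *
go(562.2,-130.9,21,-45.2)
im=get_image('wrist');cv2.imwrite('pics/w21.png',im)
E
```

```text
[[ 21.5 -25.1 -25.9]
 [ 21.6 -25.2  22.6]] [21.5 -1.2 -1.6]
clock: 23.55
eef_pos: [561.5, -131.1, 21.9]
tool_rot: [0.095, 1.569, -0.69]
force: [-0.4, 0.3, 0.8]
width: 70.3
t 23.55 pos [ 561.5 -131.1   21.9] jaw -45.0 w 70.3 F [-0.4  0.3  0.8] J7 0.06
SHIFT [0.9 0.6 0.4] len 1.2 TURN [ 0.004  0.002 -0.   ]
```

View pics/w21.png

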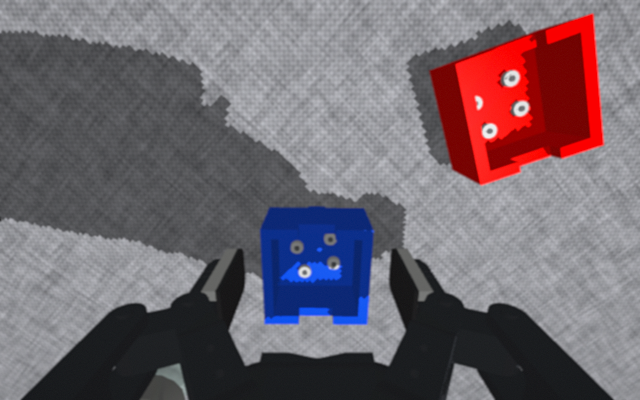

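```bash
python3 - <<'E'
from h import *
s,e,R=st();p=camera_params('wrist')
P=cast(p,[(264,323),(368,323)],33);T=(P-e)@R;print(T.round(1),T.mean(0).round(1)+[0,24,0])
E
python3 -m handwheel '0.65 0.5 0 0 0 0 0;-1 0 0 0 0 0 0;-1 0 0 0 0 0 0;-1 0 0 0 0 0 0;-1 0 0 0 0 0 0;-1 0 0 0 0 0 0;-1 0 0 0 0 0 0'; python3 - <<'E'
from h import *
go(562.2,-130.9,130,-45.2)
E
```

```text
[[-10.9 -25.2 -24.7]
 [-10.8 -25.3  24.8]] [-10.8  -1.3   0. ]
clock: 24.3
eef_pos: [562.4, -131.5, 23.0]
tool_rot: [0.361, 1.567, -0.424]
force: [0.1, -0.6, -0.3]
width: 46.8
t 24.3 pos [ 562.4 -131.5   23. ] jaw -45.0 w 46.8 F [ 0.1 -0.6 -0.3] J7 0.06
SHIFT [-107.     0.4   -0.2] len 107.0 TURN [ 0.004  0.004 -0.002]
```

```bash
python3 -m handwheel '-1 -15 0 0 0 0 0;-1 -35 0 0 0 0 0;-1 -40 0 0 0 0 0;-1 -15 0 0 -0.13 0 0;-1 0 0 0 -0.15 0 0;-1 0 0 0 -0.15 0 0;-1 0 0 0 -0.15 0 0;-1 0 0 0 -0.05 0 0;-1 0 0 0 0 0 0'; python3 - <<'E'
from h import *
go(636.5,275.7,130,-8.8)
im=get_image('wrist');cv2.imwrite('pics/w22.png',im)
E
```

```text
clock: 25.2
eef_pos: [562.0, -132.9, 140.7]
tool_rot: [-0.441, 1.562, -0.588]
force: [-0.3, -0.5, -0.5]
width: 46.7
t 25.2 pos [ 562.  -132.9  140.7] jaw -8.4 w 46.7 F [-0.3 -0.5 -0.5] J7 0.43
SHIFT [  9.2 415.2  13.9] len 415.5 TURN [0.007 0.008 0.004]
```

View pics/w22.png

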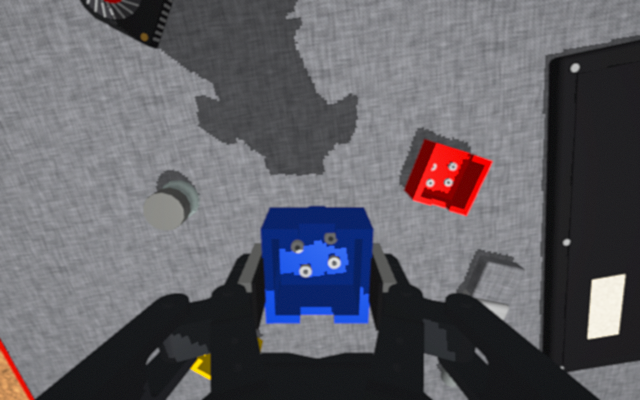

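```bash
python3 -m handwheel '-1 0 20 1 0 0.008 0;-1 0 40 1 0 0 0;-1 0 46 2 0 0 0;-1 0 46 2 0 0 0;-1 0 46 2 0 0 0;-1 0 46 2 0 0 0;-1 0 46 2 0 0 0;-1 0 46 2 0 0 0;-1 0 20 1 0 0 0;-1 0 0 0 0 0 0'; python3 - <<'E'
from h import *
go(636.5,275.7,100,-8.8)
im=get_image('wrist');cv2.imwrite('pics/w23.png',im)
E
```

```text
clock: 26.25
eef_pos: [635.7, 226.6, 141.0]
tool_rot: [-1.145, 1.561, -1.315]
force: [-0.5, 0.6, -0.7]
width: 47.0
t 26.25 pos [635.7 226.6 141. ] jaw -9.8 w 47.0 F [-0.5  0.6 -0.7] J7 -0.18
SHIFT [40.5 48.9 -7.7] len 64.0 TURN [-0.017  0.004  0.009]
```

View pics/w23.png

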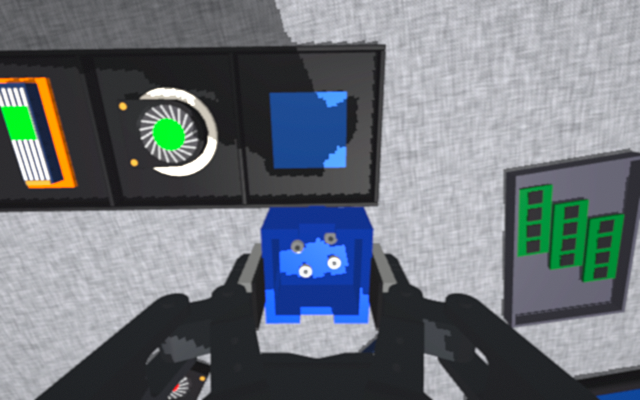

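```bash
python3 - <<'E'
from h import *
p=camera_params('wrist');P=cast(p,[(270.5,93.5),(347,91.5),(347,167),(273,168)],7);print(P.round(1),P.mean(0))
go(*P.mean(0)[:2],90,-8.8)
E
```

```text
[[612.3 308.4   7. ]
 [673.7 299.3   7. ]
 [664.9 237.4   7. ]
 [601.1 247.6   7. ]] [638.0121083  273.14492148   7.        ]
t 26.3 pos [635.3 225.  141. ] jaw -9.8 w 47.0 F [-0.5  0.8 -1.2] J7 -0.18
SHIFT [50.5 48.4 -5.8] len 70.2 TURN [-0.018  0.004  0.01 ]
```

```bash
python3 -m handwheel '-1 5 15 -2 -0.018 0.004 0.01;-1 10 20 -3 0 0 0;-1 15 13 -2 0 0 0;-1 15 2 0 0 0 0;-1 5 0 0 0 0 0;-1 0 0 0 0 0 0;-1 0 0 0 0 0 0'; python3 - <<'E'
from h import *
go(636.9,276.3,60,-8.8)
im=get_image('wrist');cv2.imwrite('pics/w24.png',im)
E
```

```text
clock: 27.0
eef_pos: [635.5, 270.7, 84.9]
tool_rot: [-2.178, 1.564, -2.341]
force: [-0.0, -0.6, 0.3]
width: 46.5
t 27.0 pos [635.5 270.7  84.9] jaw -9.3 w 46.5 F [-0.  -0.6  0.3] J7 -0.21
SHIFT [24.8  5.9  0.6] len 25.5 TURN [-0.01  -0.004  0.006]
```

View pics/w24.png

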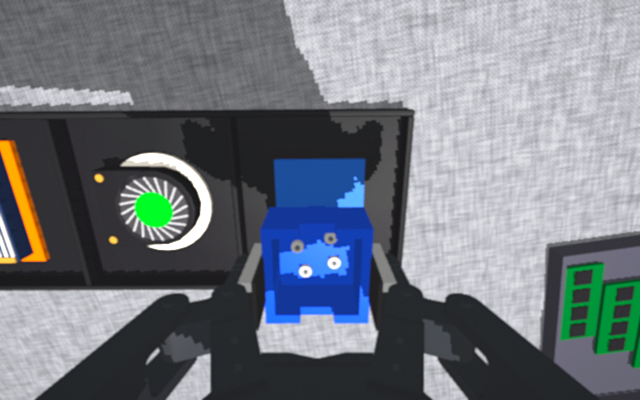

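```bash
python3 - <<'E'
from h import *
s,e,R=st();p=camera_params('wrist')
P=cast(p,[(275,160),(366,158.5)],7);T=(P-e)@R;print(T.round(1),T.mean(0)-[0,31,0])
E
```

```text
[[ 77.9  35.8 -28.5]
 [ 77.7  36.9  33.9]] [77.7861929   5.30283201  2.66066774]
```

```bash
python3 -m handwheel '-1 8 3.5 1 -0.01 -0.004 0.006;-1 12 2 0.5 0 0 0;-1 10 0 0 0 0 0;-1 5 0 0 0 0 0;-1 0 0 0 0 0 0;-1 0 0 0 0 0 0'; python3 - <<'E'
from h import *
go(636.9,276.3,31,-8.8)
im=get_image('wrist');cv2.imwrite('pics/w25.png',im)
E
```

```text
clock: 27.65
eef_pos: [639.1, 274.9, 47.9]
tool_rot: [0.558, 1.568, 0.404]
force: [-0.1, -0.3, 0.6]
width: 47.1
t 27.65 pos [639.1 274.9  47.9] jaw -8.8 w 47.1 F [-0.1 -0.3  0.6] J7 -0.18
SHIFT [16.9  1.  -2.4] len 17.1 TURN [-0.001  0.002 -0.001]
```

View pics/w25.png

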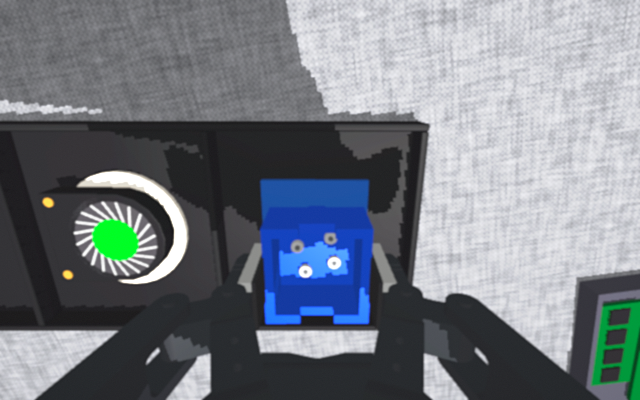

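```bash
python3 - <<'E'
from h import *
s,e,R=st();p=camera_params('wrist')
P=cast(p,[(261.5,180.5),(369.5,180)],7);T=(P-e)@R;print(T.round(1),T.mean(0)-[0,31,0])
E
```

```text
[[ 40.8  31.  -31.9]
 [ 41.   31.3  30.6]] [40.90021537  0.12966296 -0.63184962]
```

```bash
python3 -m handwheel '-1 6 0.8 -0.6 0 0.002 0;-1 5 0.4 0 0 0 0;-1 2 0 0 0 0 0;-1 0 0 0 0 0 0'; python3 -m handwheel '-1 2 0 0 0 0 0;-1 0 0 0 0 0 0';python3 - <<'E'
from h import *
go(636.9,276.3,30,-8.8)
im=get_image('wrist');cv2.imwrite('pics/w26.png',im)
E
```

```text
clock: 28.1
eef_pos: [639.1, 276.6, 34.6]
tool_rot: [1.067, 1.568, 0.913]
force: [-0.1, 0.0, -0.9]
width: 46.9
clock: 28.3
eef_pos: [639.2, 276.6, 32.5]
tool_rot: [1.019, 1.568, 0.865]
force: [0.0, -0.2, -1.1]
width: 46.4
t 28.3 pos [639.2 276.6  32.5] jaw -8.8 w 46.4 F [ 0.  -0.2 -1.1] J7 -0.18
SHIFT [ 2.5 -0.7 -2.2] len 3.4 TURN [-0.001  0.001 -0.002]
```

View pics/w26.png

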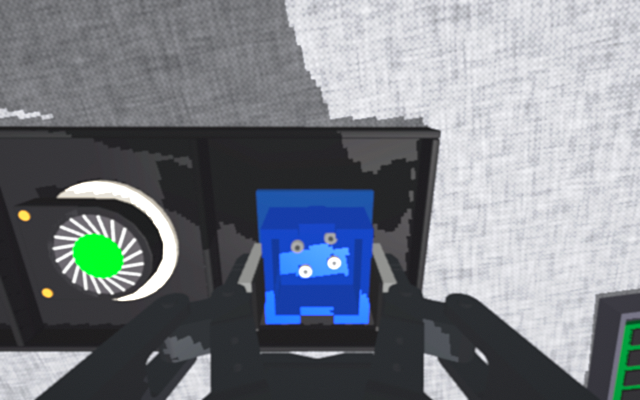

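```bash
python3 -m handwheel '-1 2 0 -1 0 0 0;-1 0 0 0 0 0 0'; python3 -m handwheel '-1 2 0 0 0 0 0;-1 0 0 0 0 0 0';  python3 -m handwheel '-1 1.5 0 0 0 0 0;-1 0 0 0 0 0 0';python3 - <<'E'
from h import *
go(636.9,276.3,30,-8.8)
s,e,R=st();p=camera_params('wrist')
P=cast(p,[(256.5,190.5),(373,190.5)],7);T=(P-e)@R;print(T.round(1),T.mean(0)-[0,31,0])
E
```

```text
clock: 28.55
eef_pos: [638.5, 276.8, 30.8]
tool_rot: [0.898, 1.568, 0.744]
force: [-0.1, -0.4, -0.0]
width: 47.0
clock: 28.75
eef_pos: [639.1, 277.0, 29.7]
tool_rot: [0.769, 1.566, 0.615]
force: [-0.1, -1.4, -0.8]
width: 46.6
clock: 28.95
eef_pos: [639.5, 277.1, 29.8]
tool_rot: [0.838, 1.565, 0.684]
force: [-1.1, 0.3, -0.2]
width: 47.3
t 28.95 pos [639.5 277.1  29.8] jaw -8.8 w 47.3 F [-1.1  0.3 -0.2] J7 -0.18
SHIFT [-0.2 -1.2 -2.4] len 2.7 TURN [-0.     0.004 -0.004]
[[ 22.8  30.4 -31.6]
 [ 23.   30.3  29.6]] [22.92347977 -0.66262974 -0.99634143]
```

```bash
python3 -m handwheel '0.3 0 0 0 0 0 0;0.5 0 0 0 0 0 0;0.5 0 0 0 0 0 0;0.5 0 0 0 0 0 0;0.5 -10 0 0 0 0 0;0.5 -20 0 0 0 0 0;0.5 -35 0 0 0 0 0;0.6 -40 0 0 0 0 0;0.6 -10 0 0 0 0 0;0.6 0 0 0 0 0 0'; python3 - <<'E'
from h import *
go(450,-293,160,-8.8)
im=get_image('wrist');cv2.imwrite('pics/w27.png',im)
s,e,R=st();p=camera_params('wrist')
x0,y0,w,h=240,100,160,140
cv2.imwrite('pics/w27c.png',cv2.resize(im[y0:y0+h,x0:x0+w],None,fx=4,fy=4,interpolation=cv2.INTER_CUBIC))
E
```

```text
clock: 29.95
eef_pos: [638.5, 276.2, 149.5]
tool_rot: [0.837, 1.567, 0.683]
force: [0.1, -0.4, -1.3]
width: 68.0
t 29.95 pos [638.5 276.2 149.5] jaw -8.9 w 68.0 F [ 0.1 -0.4 -1.3] J7 -0.23
SHIFT [ -12.2 -591.4  -98.6] len 599.7 TURN [-0.001  0.002 -0.003]
```

View pics/w27c.png

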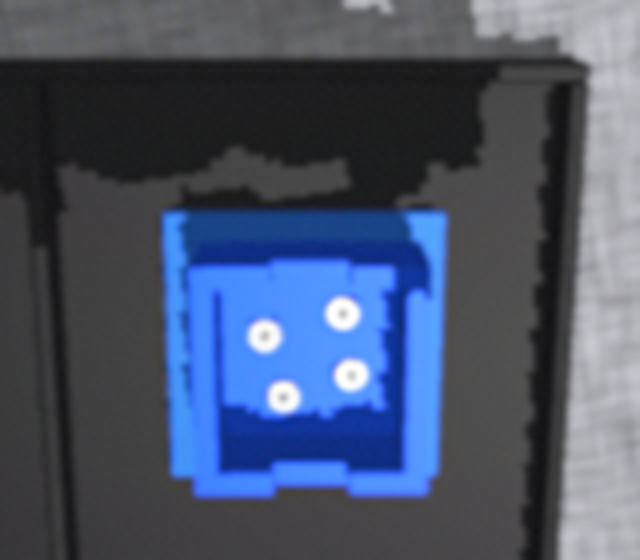

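```bash
python3 - <<'E'
from h import *
im=get_image('top');p=camera_params('top')
cv2.imwrite('pics/t27.png',cv2.resize(im[110:310,130:330],None,fx=3,fy=3))
E
```

```text
(no output)
```

View pics/t27.png

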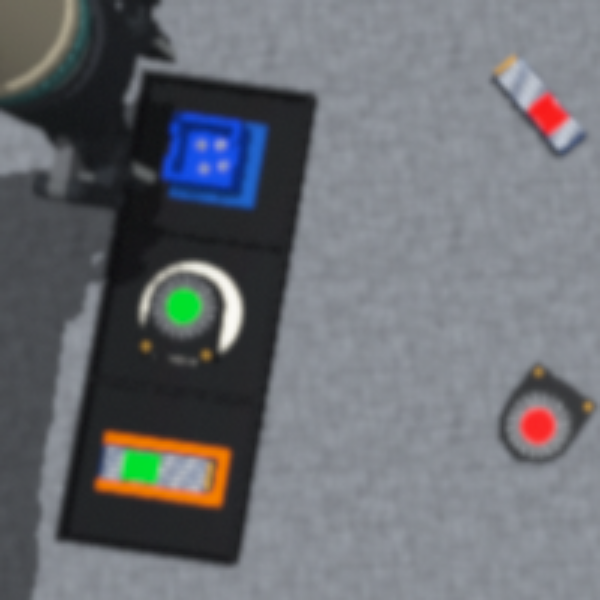

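```bash
python3 - <<'E'
from h import *
s,e,R=st();p=camera_params('wrist')
q=lambda u,v,z:R.T@(cast(p,(240+u/4,100+v/4),z)[0]-e)
a,b=q(194,494,40),q(431,494,40);c,d=q(163,211,7),q(446,211,7);f,g=q(172,476,7),q(437,476,7)
print('rim near',a,b,'ctr',(a+b)/2+[0,24,0]);print('pad far',c,d,'near',f,g,'ctr',(c+d+f+g)/4)
x=(a+b)/2+[0,24,0];print('cup world',e+R@x)
E
```

```text
rim near [107.60328023 -23.65449427 -23.42486302] [107.61496806 -23.65829366  26.02194351] ctr [107.60912414   0.34360604   1.29854025]
pad far [140.6740689   29.98395885 -31.6308312 ] [140.68885368  29.99225145  30.84298537] near [140.58892355 -32.83067059 -31.67576973] [140.60370374 -32.83458406  30.84857282] ctr [140.63888747  -1.42226108  -0.40376069]
cup world [639.17734431 276.21525684  40.03252795]
```

```bash
python3 -m handwheel '0.6 0 -20 -3 0 0 0;0.6 0 -40 -7 0 0 0;0.6 0 -46 -8 0 0 0;0.6 0 -46 -8 0 0 0;0.6 0 -46 -8 0 0 0;0.6 0 -46 -8 0 0 0;0.6 0 -46 -8 0 0 0;0.6 0 -46 -8 0 0 0;0.6 0 -46 -8 0 0 0;0.6 0 -46 -8 0 0 0'; python3 - <<'E'
from h import *
go(448,-293,160,-8.8)
E
```

```text
clock: 31.05
eef_pos: [487.5, -139.2, 131.2]
tool_rot: [-3.088, 1.546, 3.06]
force: [0.7, -0.6, -0.3]
width: 68.6
t 31.05 pos [ 487.5 -139.2  131.2] jaw -7.8 w 68.6 F [ 0.7 -0.6 -0.3] J7 0.5
SHIFT [ -28.1 -157.7  -19.1] len 161.3 TURN [ 0.018 -0.025  0.002]
```

```bash
python3 -m handwheel '0.6 -7 -42 -5 0 -0.025 0;0.6 -7 -42 -5 0 0 0;0.6 -7 -42 -5 0 0 0;0.6 -4 -22 -3 0 0 0;0.6 0 0 0 0 0 0;0.6 0 0 0 0 0 0'; python3 - <<'E'
from h import *
go(448,-293,160,-8.8)
im=get_image('wrist');cv2.imwrite('pics/w28.png',im)
for a,uv,k in blobs(im,'yellow',400): print(a,uv,cv2.boundingRect(k))
E
```

```text
clock: 31.65
eef_pos: [437.9, -294.0, 149.7]
tool_rot: [-3.044, 1.555, 3.091]
force: [-0.4, 1.0, 0.4]
width: 68.7
t 31.65 pos [ 437.9 -294.   149.7] jaw -8.5 w 68.7 F [-0.4  1.   0.4] J7 0.75
SHIFT [-10.5   2.5   9.7] len 14.5 TURN [ 0.005 -0.016  0.002]
3214.0 (330.6500725990458, 185.25108898568763) (292, 147, 80, 78)
```

View pics/w28.png

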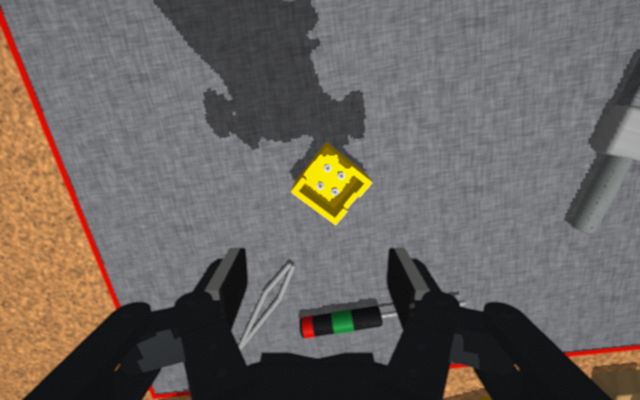

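```bash
python3 - <<'E'
import cv2
im=cv2.imread('pics/w28.png');cv2.imwrite('pics/w28c.png',cv2.resize(im[130:240,270:390],None,fx=5,fy=5,interpolation=cv2.INTER_CUBIC))
E
```

```text
(no output)
```

View pics/w28c.png

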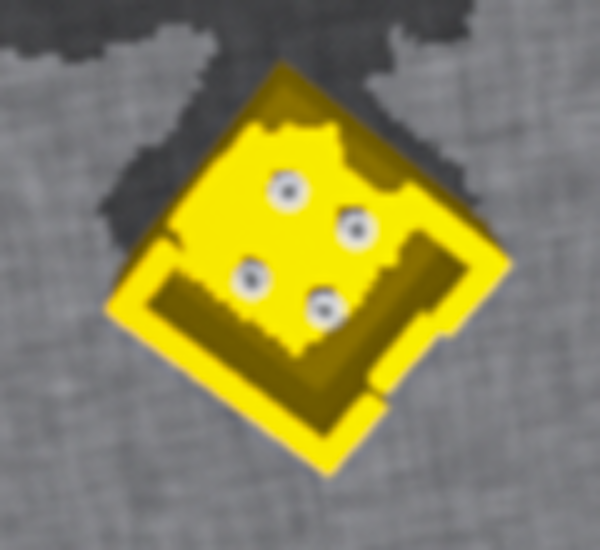

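```bash
python3 - <<'E'
from h import *
p=camera_params('wrist')
c=np.array([(106,310),(328,476),(512,265)],float)/5+[270,130]
P=cast(p,c,33)[:,:2];print(P.round(1),'ctr',(P[0]+P[2])/2)
for a,b in((0,1),(1,2)):
  v=P[b]-P[a];print(np.linalg.norm(v),np.degrees(np.arctan2(v[1],v[0])))
c=(P[0]+P[2])/2; go(*c,80,44)
E
```

```text
[[ 415.1 -289.7]
 [ 448.1 -324.8]
 [ 483.1 -291.6]] ctr [ 449.09744285 -290.66204467]
48.18270333275486 -46.806371140828745
48.271633576149796 43.51153680323009
t 31.7 pos [ 438.  -293.8  149.6] jaw -8.5 w 68.3 F [-0.4  0.2 -0.1] J7 0.75
SHIFT [69.5  4.9 11.7] len 70.6 TURN [-0.916 -0.016 -0.006]
```

```bash
python3 -m handwheel '0.65 0 3 6 -0.12 -0.016 0;0.65 0 0 0 -0.15 0 0;0.65 0 0 0 -0.15 0 0;0.65 0 0 0 -0.15 0 0;0.65 0 0 0 -0.15 0 0;0.65 0 0 0 -0.15 0 0;0.65 0 0 0 -0.03 0 0;0.65 0 0 0 0 0 0;0.65 0 0 0 0 0 0'; python3 - <<'E'
from h import *
go(449.1,-290.7,80,43.4)
E
```

```text
clock: 32.6
eef_pos: [448.1, -271.4, 143.1]
tool_rot: [1.417, 1.554, 2.184]
force: [-0.2, -0.2, -0.5]
width: 70.6
t 32.6 pos [ 448.1 -271.4  143.1] jaw 43.9 w 70.6 F [-0.2 -0.2 -0.5] J7 1.4
SHIFT [ 62.8 -15.6 -12.8] len 66.0 TURN [ 0.01   0.002 -0.016]
```

```bash
python3 -m handwheel '0.65 10 -5 -4 0.01 0 -0.016;0.65 20 -5 -4 0 0 0;0.65 20 -4 -3 0 0 0;0.65 10 0 0 0 0 0;0.65 0 0 0 0 0 0;0.65 0 0 0 0 0 0'; python3 - <<'E'
from h import *
go(449.1,-290.7,80,43.4)
im=get_image('wrist');cv2.imwrite('pics/w29.png',im)
E
```

```text
clock: 33.2
eef_pos: [451.5, -287.2, 81.3]
tool_rot: [-0.362, 1.568, 0.388]
force: [0.8, 0.0, -0.2]
width: 70.6
t 33.2 pos [ 451.5 -287.2   81.3] jaw 43.0 w 70.6 F [ 0.8  0.  -0.2] J7 1.42
SHIFT [ 1.3 -1.  -4.2] len 4.5 TURN [-0.007  0.002  0.001]
```

View pics/w29.png

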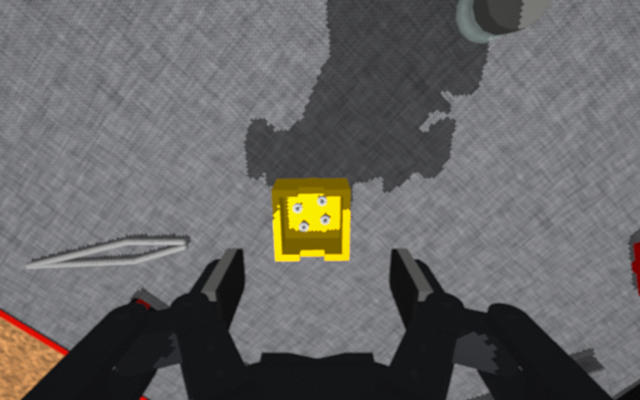

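```bash
python3 - <<'E'
from h import *
s,e,R=st();p=camera_params('wrist')
P=cast(p,[(274.5,261.5),(350,261)],33);T=(P-e)@R;print(T.round(1),T.mean(0)+[0,24,0])
E
```

```text
[[ 48.4 -25.8 -28.1]
 [ 48.6 -25.5  21.5]] [48.49505669 -1.68726573 -3.31340515]
```

```bash
python3 -m handwheel '0.65 5 -1 -2.5 -0.004 0 0;0.65 12 -0.5 -1 0 0 0;0.65 8 0 0 0 0 0;0.65 0 0 0 0 0 0;0.65 0 0 0 0 0 0'; python3 - <<'E'
from h import *
go(449.1,-290.7,23,43.4)
im=get_image('wrist');cv2.imwrite('pics/w30.png',im)
E
```

```text
clock: 33.75
eef_pos: [451.0, -291.0, 56.0]
tool_rot: [-0.835, 1.566, -0.08]
force: [0.3, 0.6, -0.5]
width: 70.6
t 33.75 pos [ 451. -291.   56.] jaw 43.3 w 70.6 F [ 0.3  0.6 -0.5] J7 1.43
SHIFT [33.   1.7 -1.3] len 33.0 TURN [-0.002  0.003  0.004]
```

View pics/w30.png

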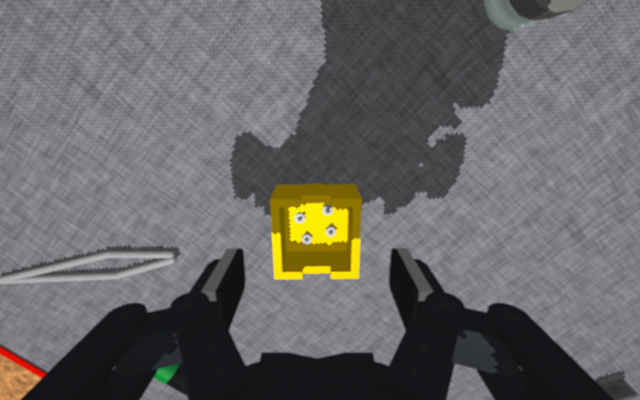

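```bash
python3 -m handwheel '0.65 8 1 -0.3 0 0.003 0.004;0.65 10 0.5 0 0 0 0;0.65 9 0 0 0 0 0;0.65 4 0 0 0 0 0;0.65 0 0 0 0 0 0'; python3 - <<'E'
from h import *
go(449.1,-290.7,23,43.4)
im=get_image('wrist');cv2.imwrite('pics/w31.png',im)
E
```

```text
clock: 34.3
eef_pos: [449.8, -289.8, 22.3]
tool_rot: [1.08, 1.57, 1.836]
force: [-1.0, 0.2, -1.5]
width: 70.5
t 34.3 pos [ 449.8 -289.8   22.3] jaw 43.3 w 70.5 F [-1.   0.2 -1.5] J7 1.44
SHIFT [-0.7 -0.1 -1.1] len 1.3 TURN [-0.002  0.    -0.001]
```

View pics/w31.png

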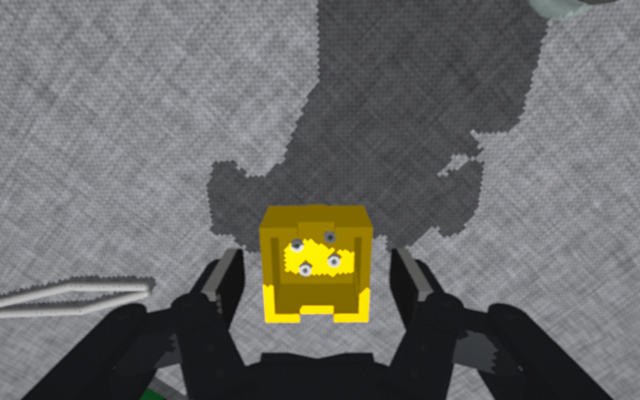

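```bash
python3 -m handwheel '-1 0 0 0 0 0 0;-1 0 0 0 0 0 0;-1 0 0 0 0 0 0;-1 0 0 0 0 0 0;-1 0 0 0 0 0 0;-1 0 0 0 0 0 0'; python3 - <<'E'
from h import *
go(449.1,-290.7,150,-8.8)
E
```

```text
clock: 34.95
eef_pos: [450.6, -290.4, 23.8]
tool_rot: [-1.093, 1.569, -0.337]
force: [0.9, 0.2, 0.1]
width: 46.8
t 34.95 pos [ 450.6 -290.4   23.8] jaw 43.3 w 46.8 F [0.9 0.2 0.1] J7 1.44
SHIFT [-126.2    0.6   -1.1] len 126.2 TURN [0.909 0.002 0.001]
```

```bash
python3 -m handwheel '-1 -15 0 0 0 0 0;-1 -35 0 0 0 0 0;-1 -40 0 0 0 0 0;-1 -30 0 0 0.13 0 0;-1 0 0 0 0.15 0 0;-1 0 0 0 0.15 0 0;-1 0 0 0 0.15 0 0;-1 0 0 0 0.15 0 0;-1 0 0 0 0.15 0 0;-1 0 0 0 0 0 0'; python3 - <<'E'
from h import *
go(639.2,240,150,-8.8)
im=get_image('wrist');cv2.imwrite('pics/w32.png',im)
E
```

```text
clock: 35.95
eef_pos: [450.0, -289.5, 148.9]
tool_rot: [0.739, 1.568, 0.609]
force: [-0.6, -0.1, -1.2]
width: 46.6
t 35.95 pos [ 450.  -289.5  148.9] jaw -7.5 w 46.6 F [-0.6 -0.1 -1.2] J7 0.77
SHIFT [2.000e-01 5.497e+02 1.186e+02] len 562.3 TURN [ 0.023  0.002 -0.002]
```

View pics/w32.png

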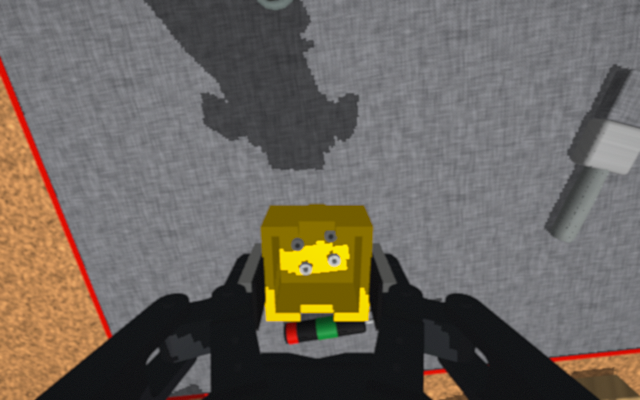

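```bash
python3 -m handwheel '-1 0 20 5 0.023 0 0;-1 0 38 9 0 0 0;-1 0 45 10 0 0 0;-1 0 45 10 0 0 0;-1 0 45 10 0 0 0;-1 0 45 10 0 0 0;-1 0 45 10 0 0 0;-1 0 45 10 0 0 0;-1 0 45 10 0 0 0;-1 0 45 10 0 0 0'; python3 - <<'E'
from h import *
go(639.2,240,140,-8.8)
E
```

```text
clock: 37.0
eef_pos: [604.2, 115.7, 148.5]
tool_rot: [-0.842, 1.566, -0.974]
force: [1.4, -0.4, -0.8]
width: 46.4
t 37.0 pos [604.2 115.7 148.5] jaw -7.5 w 46.4 F [ 1.4 -0.4 -0.8] J7 0.03
SHIFT [  8.1 127.9  18.4] len 129.4 TURN [0.022 0.003 0.003]
```

```bash
python3 -m handwheel '-1 2 40 4 0.022 0.003 0.003;-1 2 40 4 0 0 0;-1 2 25 4 0 0 0;-1 0 8 1 0 0 0;-1 0 0 0 0 0 0;-1 0 0 0 0 0 0'; python3 - <<'E'
from h import *
go(639.2,276.6,120,-8.8)
im=get_image('wrist');cv2.imwrite('pics/w33.png',im)
E
```

```text
clock: 37.6
eef_pos: [632.5, 238.6, 139.9]
tool_rot: [2.358, 1.567, 2.232]
force: [-0.6, -0.1, -0.7]
width: 47.0
t 37.6 pos [632.5 238.6 139.9] jaw -7.2 w 47.0 F [-0.6 -0.1 -0.7] J7 -0.15
SHIFT [20.  38.5  1.9] len 43.4 TURN [ 0.027 -0.003 -0.003]
```

View pics/w33.png

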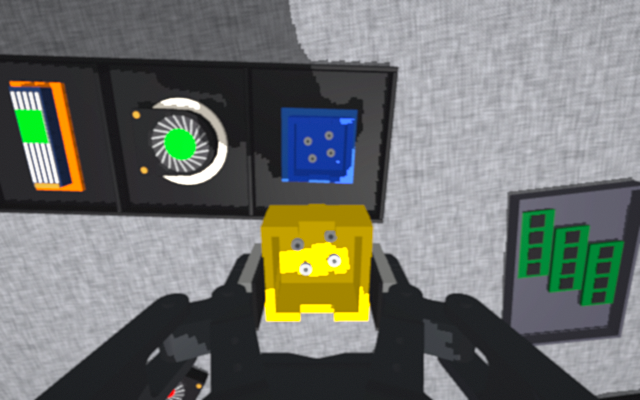

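```bash
python3 - <<'E'
from h import *
for f,lo,hi in (('w22',(105,150,150),(125,255,255)),('w23',(105,150,150),(125,255,255)),('w24',(105,150,150),(125,255,255)),('w32',(24,180,150),(34,255,255)),('w33',(24,180,150),(34,255,255))):
  h=cv2.cvtColor(cv2.imread(f'pics/{f}.png'),cv2.COLOR_BGR2HSV);m=cv2.inRange(h,lo,hi);m[:290]=0;m[345:]=0
  y,x=np.nonzero(m); print(f,[y[x==c].max() if (x==c).any() else None for c in (270,280,290,345,355,365)],x[(y>300)&(x>250)&(x<380)].min(),x[(y>300)&(x>250)&(x<380)].max())
E
```

```text
w22 [np.int64(322), np.int64(322), np.int64(322), np.int64(322), np.int64(322), np.int64(322)] 265 369
w23 [np.int64(322), np.int64(322), np.int64(322), np.int64(322), np.int64(322), np.int64(322)] 264 369
w24 [np.int64(322), np.int64(322), np.int64(322), np.int64(322), np.int64(322), np.int64(322)] 264 369
w32 [np.int64(320), np.int64(320), np.int64(321), np.int64(321), np.int64(321), np.int64(320)] 265 369
w33 [np.int64(320), np.int64(320), np.int64(320), np.int64(319), np.int64(319), np.int64(319)] 264 369
```

```bash
python3 -m handwheel '-1 5 14 1 0.027 -0.003 -0.003;-1 10 16 1 0 0 0;-1 10 6 0 0 0 0;-1 8 0 0 0 0 0;-1 0 0 0 0 0 0;-1 0 0 0 0 0 0'; python3 - <<'E'
from h import *
go(639.2,276.4,80,-8.8)
im=get_image('wrist');cv2.imwrite('pics/w34.png',im)
E
```

```text
clock: 38.25
eef_pos: [640.7, 264.7, 105.4]
tool_rot: [-1.64, 1.566, -1.803]
force: [-0.6, 0.2, -0.5]
width: 47.0
t 38.25 pos [640.7 264.7 105.4] jaw -9.4 w 47.0 F [-0.6  0.2 -0.5] J7 -0.21
SHIFT [25.3 11.4 -3.3] len 28.0 TURN [-0.01  -0.     0.005]
```

View pics/w34.png

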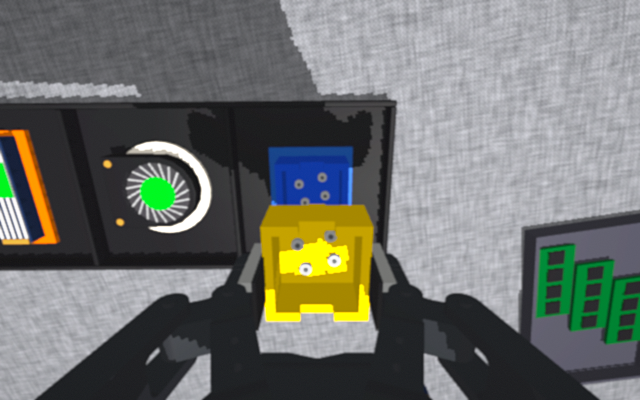

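```bash
python3 -m handwheel '-1 6 6 -1.5 -0.008 0 0.005;-1 10 5 -1.5 0 0 0;-1 5 0.5 0 0 0 0;-1 0 0 0 0 0 0;-1 0 0 0 0 0 0'; python3 - <<'E'
from h import *
go(639.2,276.4,68,-8.8)
im=get_image('wrist');cv2.imwrite('pics/w35.png',im)
E
```

```text
clock: 38.8
eef_pos: [639.5, 276.9, 83.0]
tool_rot: [1.803, 1.57, 1.648]
force: [0.2, 0.8, -0.8]
width: 46.8
t 38.8 pos [639.5 276.9  83. ] jaw -8.9 w 46.8 F [ 0.2  0.8 -0.8] J7 -0.2
SHIFT [15.  -0.6 -0.2] len 15.0 TURN [-0.002 -0.    -0.   ]
```

View pics/w35.png

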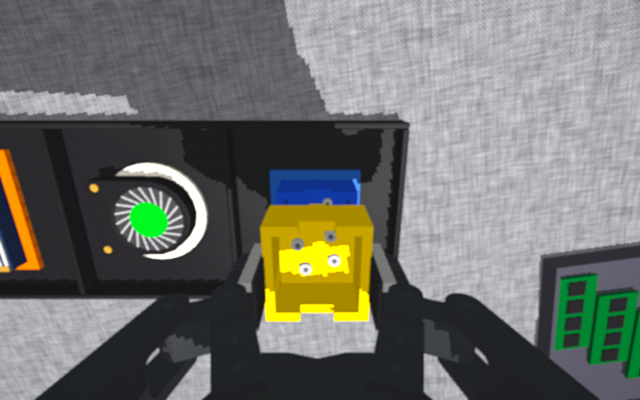

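```bash
python3 -m handwheel '-1 5 -0.4 -0.2 0 0 0;-1 5 0 0 0 0 0;-1 2 0 0 0 0 0;-1 0 0 0 0 0 0;-1 0 0 0 0 0 0'; python3 - <<'E'
from h import *
go(639.2,276.4,59,-8.8)
im=get_image('wrist');cv2.imwrite('pics/w36.png',im)
im=get_image('scene');cv2.imwrite('pics/s36.png',cv2.resize(im[170:330,380:540],None,fx=4,fy=3.6))
E
```

```text
clock: 39.35
eef_pos: [639.6, 276.0, 70.4]
tool_rot: [0.525, 1.57, 0.369]
force: [-0.5, 0.1, -1.3]
width: 46.6
t 39.35 pos [639.6 276.   70.4] jaw -8.9 w 46.6 F [-0.5  0.1 -1.3] J7 -0.2
SHIFT [11.4  0.3 -0.5] len 11.5 TURN [-0.002  0.001 -0.   ]
```

View pics/w36.png

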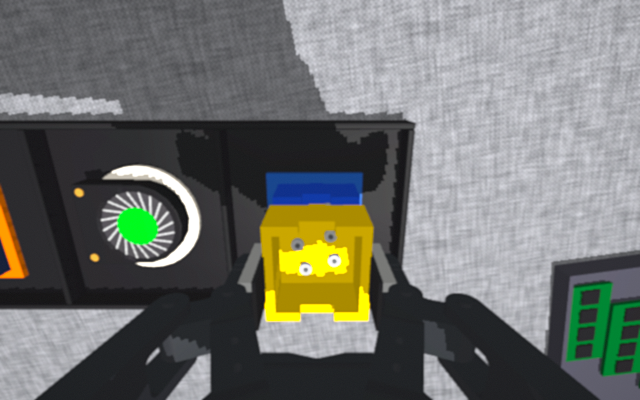

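View pics/s36.png

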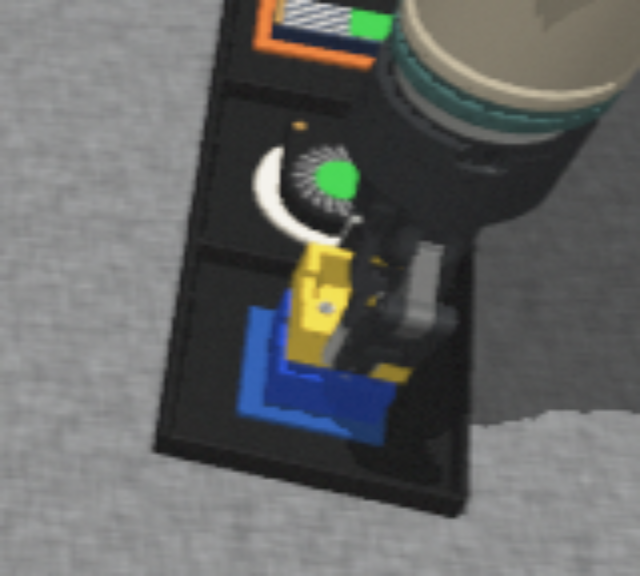

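```bash
python3 -m handwheel '-1 3 0.2 -0.4 0 0 0;-1 2 0 0 0 0 0;-1 0 0 0 0 0 0'; python3 -m handwheel '-1 2 0 0 0 0 0;-1 0 0 0 0 0 0'; python3 -c "
from h import *
go(639.2,276.4,59,-8.8)"
```

```text
clock: 39.75
eef_pos: [639.5, 276.4, 65.6]
tool_rot: [0.596, 1.569, 0.441]
force: [-1.0, 0.4, -0.1]
width: 46.4
clock: 39.95
eef_pos: [639.5, 276.5, 63.3]
tool_rot: [0.622, 1.569, 0.466]
force: [-0.1, -0.1, -0.7]
width: 46.8
t 39.95 pos [639.5 276.5  63.3] jaw -8.9 w 46.8 F [-0.1 -0.1 -0.7] J7 -0.19
SHIFT [ 4.3 -0.1 -0.2] len 4.3 TURN [-0.002  0.001 -0.001]
```

```bash
python3 -m handwheel '-1 2 0 -0.2 0 0 0;-1 0 0 0 0 0 0'; python3 -m handwheel '-1 2 0 0 0 0 0;-1 0 0 0 0 0 0';python3 -m handwheel '-1 2 0 0 0 0 0;-1 0 0 0 0 0 0'; python3 -c "
from h import *
go(639.2,276.4,59,-8.8)"
```

```text
clock: 40.15
eef_pos: [639.2, 276.5, 61.1]
tool_rot: [0.607, 1.569, 0.451]
force: [0.6, -0.4, -1.2]
width: 46.7
clock: 40.35
eef_pos: [639.3, 276.5, 59.0]
tool_rot: [0.606, 1.569, 0.45]
force: [0.2, -0.9, -0.5]
width: 46.6
clock: 40.55
eef_pos: [639.9, 276.6, 58.3]
tool_rot: [0.633, 1.568, 0.477]
force: [0.9, 0.1, -0.7]
width: 47.1
t 40.55 pos [639.9 276.6  58.3] jaw -8.9 w 47.1 F [ 0.9  0.1 -0.7] J7 -0.19
SHIFT [-0.7 -0.3 -0.7] len 1.0 TURN [-0.002  0.002 -0.002]
```

```bash
python3 -m handwheel '-1 1.5 0 0 0 0 0'; python3 -m handwheel '-1 0 0 0 0 0 0'; python3 -m handwheel '0.2 0 0 0 0 0 0;0.4 0 0 0 0 0 0;0.5 0 0 0 0 0 0;0.5 0 0 0 0 0 0;0.5 -10 0 0 0 0 0;0.5 -20 0 0 0 0 0;0.5 -35 0 0 0 0 0;0.6 -30 0 0 0 0 0;0.6 0 0 0 0 0 0'; python3 - <<'E'
from h import *
go(639.2,276.4,59,-8.8)
im=get_image('wrist');cv2.imwrite('pics/w37.png',im)
cv2.imwrite('pics/w37c.png',cv2.resize(im[120:270,230:400],None,fx=4,fy=4,interpolation=cv2.INTER_CUBIC))
im=get_image('scene');cv2.imwrite('pics/s37.png',cv2.resize(im[140:320,410:520],None,fx=5,fy=3.3,interpolation=cv2.INTER_CUBIC))
E
```

```text
clock: 40.65
eef_pos: [640.2, 276.7, 58.0]
tool_rot: [0.729, 1.567, 0.573]
force: [-3.6, -0.6, 13.2]
width: 46.3
clock: 40.75
eef_pos: [640.3, 276.8, 58.3]
tool_rot: [0.733, 1.567, 0.578]
force: [0.3, -0.3, 0.1]
width: 46.6
clock: 41.65
eef_pos: [639.7, 276.0, 156.8]
tool_rot: [0.446, 1.569, 0.289]
force: [1.0, -0.5, 0.7]
width: 68.5
t 41.65 pos [639.7 276.  156.8] jaw -9.0 w 68.5 F [ 1.  -0.5  0.7] J7 -0.24
SHIFT [97.8  0.3 -0.7] len 97.8 TURN [-0.003  0.002 -0.001]
```

View pics/w37c.png

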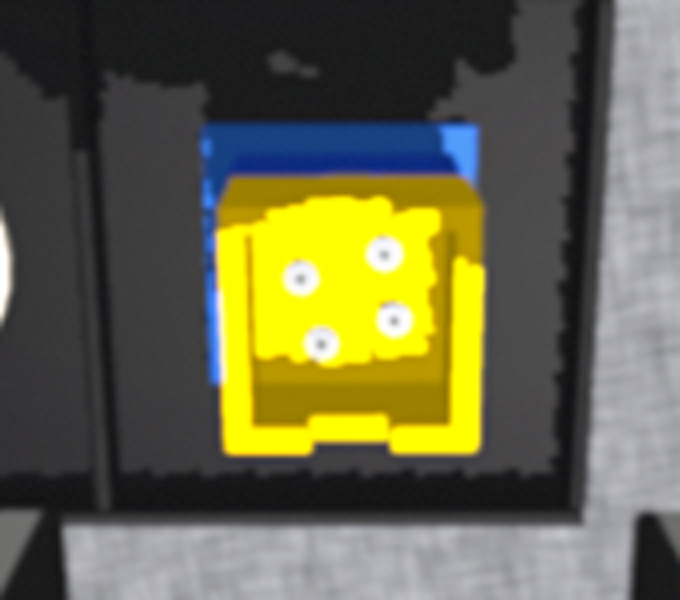

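View pics/s37.png

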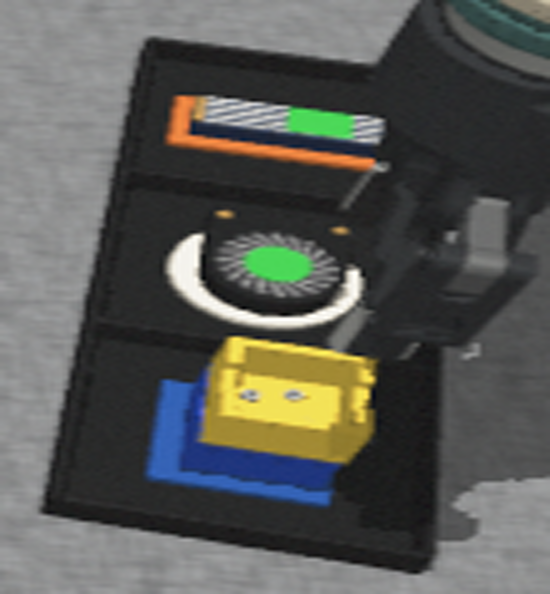

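```bash
python3 -m handwheel '0.6 -15 -20 0 0 0 0;0.6 -15 -40 0 0 0 0;0.6 -15 -45 0 0 0 0;0.6 -10 -45 0 0 0 0;0.6 0 -45 0 0 0 0;0.6 0 -40 0 0 0 0;0.6 0 -20 0 0 0 0;0.6 0 0 0 0 0 0;0.6 0 0 0 0 0 0'; python3 - <<'E'
from h import *
im=get_image('scene');cv2.imwrite('pics/s38.png',cv2.resize(im[140:320,410:520],None,fx=6,fy=3.3,interpolation=cv2.INTER_CUBIC));cv2.imwrite('pics/s38f.png',im)
p=camera_params('scene')
im=get_image('top');cv2.imwrite('pics/t38.png',cv2.resize(im[110:310,130:400],None,fx=2.9,fy=2.9,interpolation=cv2.INTER_CUBIC))
print(ctrl.read_state()['clock'],ctrl.read_state()['qd'].round(3))
E
```

```text
clock: 42.65
eef_pos: [589.5, 18.1, 199.1]
tool_rot: [-2.868, 1.547, -3.019]
force: [1.1, 0.7, 0.4]
width: 68.3
42.75 [-0.017 -0.004 -0.008 -0.011 -0.005 -0.     0.003]
```

View pics/s38.png

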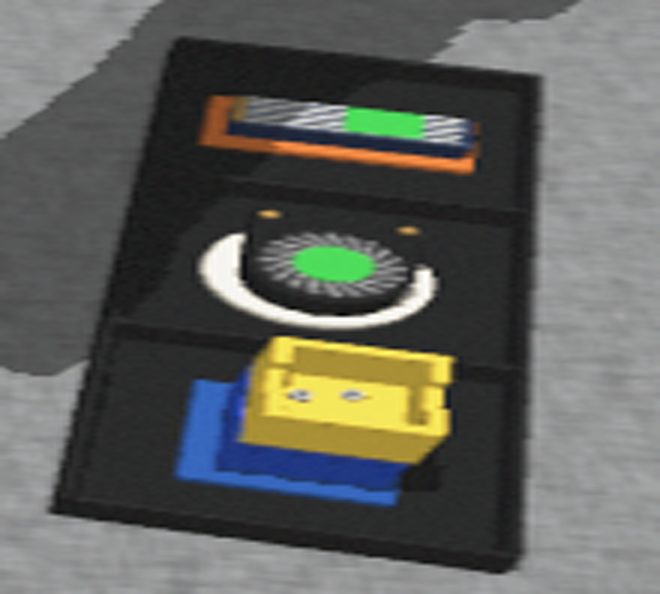

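View pics/t38.png

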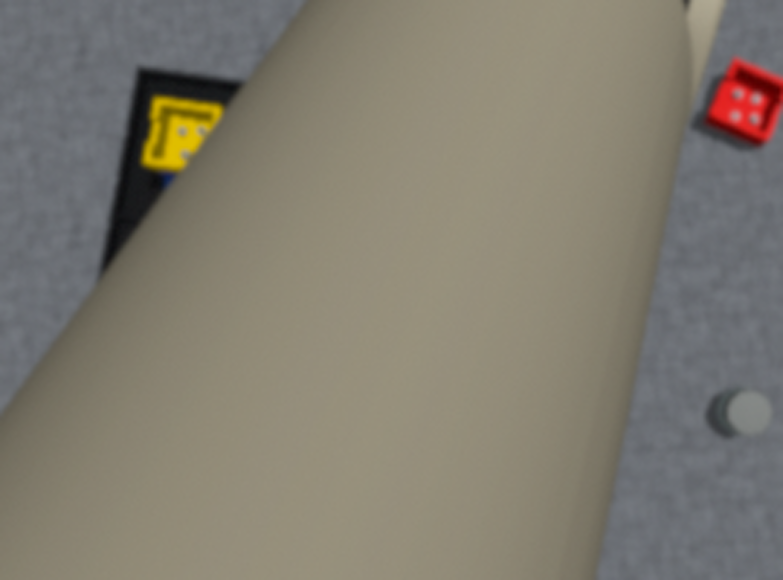

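View pics/s38f.png

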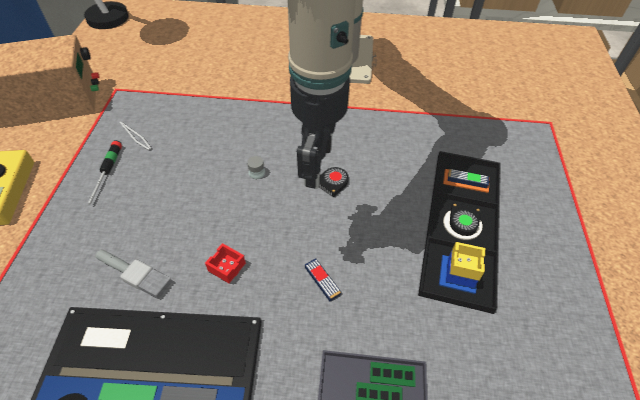

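```bash
python3 -c "
from cell import ctrl
print(ctrl.finish_job())"
```

```text
the job is handed in; nothing more can be done
None
```

I packed the tray in the order asked and handed the job in at about 43 s. The good fan is on the round pad, the good drive on the long pad, and the blue cup on the square pad with the yellow cup stacked on it.

- **Fan:** it lies face up, about 1–3 mm from the pad's middle. My checks disagreed within that range.
- **Drive:** it lies sticker up and lengthwise along the pad, centred to about 1 mm in the last wrist picture before release.
- **Blue cup:** it stands about 2.5 mm from the pad's middle.
- **Yellow cup:** on the last push it met firm resistance (13 N). The tool stood at 58.0–58.3 mm, against 58.8 mm expected if fully home and 63.8 mm if only resting on the rim. In the final scene picture it stands level. The lugs in the notches could not be seen directly, so "fully home" rests on that height and the push.
- **Scrap:** the red fan, drive and cup show no sign of having been moved in the final scene picture.

The final top view of the tray was mostly hidden by the arm, so I relied on the scene picture and the earlier wrist pictures. My camera readings differed from each other by 2–4 mm in places, so I aligned each part to its pad, and the yellow cup mainly to the blue cup's release pose.

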